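# Turn a table medal over between the halves of its case

## Robot

A 6-joint arm with a two-finger parallel gripper is mounted at the origin on a cart in front of the work surface, level with it; the furniture and walls round the work are solid. World frame = base frame: x ahead of the robot, y to its left, z up, the work surface at z = 0. Lengths are in m, angles in rad, forces in N, time in s.
With the tool pointing down it reaches from about 0.35 to 0.775 m from the base axis. Payload 7.3 kg.
Tool frame: the origin (TCP) lies at the very end of the fingers, on their centre line; the grasp point (between the pads) lies 19 mm behind it (pinch_z is the distance from the TCP to the grasp point, in m); z points along the fingers, y is the line along which they close (so a half turn about z gives the same grasp; the last joint's range is limited). The gripper opens to 92 mm and grips with 3 to 60 N. Pads are 19 mm wide; open, the fingers measure 130 mm over their backs; the gripper's body (75 mm by 190 mm) begins 47 mm behind the grasp point.
Start: joints at [-1.427, 0.342, 1.524, -0, 1.275, -0.146], TCP at [0.15, -0.503, 0.227] pointing down, gripper open.
Joint ranges: [-2.53, 2.53], [-0.77, 2.02], [0.04, 2.7], [-1, 4.14], [0.28, 2.66], [-3.11, 3.11]. Speed limits (rad/s): [2.57, 2.57, 3.14, 3.14, 3.14, 3.14].

## Interface

Orientations are given as [roll, pitch, yaw] about the fixed x, y, z axes, in that order (R = Rz(yaw) Ry(pitch) Rx(roll)).
In Python, from cell import * gives the robot as it stands.
- The arm moves only by the tool arm_command, never from a script. Its arguments are lists of equal length, an entry for each row: "fingers": the gripper command: -1 is fully open, 1 is shut, values between are in proportion; "travel": the shift along the tool's x, y, z in m, a list of three; "dr": the turn, a rotation vector about the tool's x, y, z in degrees, a list of three. In form: {"fingers": [fingers, ...], "travel": [[x, y, z], ...], "dr": [[wx, wy, wz], ...]}. A call has 1 to 8 rows; each row is the pose to reach, as a shift and turn from the pose commanded when the call began, along the tool's axes at that moment; what a row does not reach only later rows make up. A row lasts 1/12 s, in which the tool goes at most 41.7 mm and 7.16 degrees, less where a joint would pass 70% of its speed; a pose out of reach is approached as far as the arm can. A call with a gripper value outside its range is refused whole. The fingers move at their own pace and stop on an object; "squeeze" is the grip in N (left out, the last holds). Time passes only in rows, so rows that repeat a pose let the fingers close. It gives the time, the measured TCP pose, the force, the opening and the grip force at its end, in the units of the state.
- observe(): the state, without advancing time (a new reading comes with each control period).
- read_camera(name): name is "scene" or "side" or "wrist"; returns a dict with "color" (384x512x3 uint8, blue, green, red), "z_map" (384x512 float32, m along the optical axis (not along the pixel's ray), 0 where there is no reading), "fx", "fy", "cx", "cy" (pixels), "k1" (the pictures are not rectified: a ray, as slopes to the right and down, at radius r is drawn at 1 + k1 r^2 times it, then the intrinsics apply), "R" (3x3) and "t" (3): a world point X has camera coordinates R X + t. Camera axes: x right, y down, z forward; pixel columns grow to the right and rows downward; lengths in m; the calibration is good to about 2 mm. A picture is of the moment at which its call begins.
- hand_in(): hands the job in; it is judged then, once.
The state is a dict: "time": time; "qpos": joint angles; "qvel": joint speeds; "joint_efforts": joint torques, N m; "tool_pos": TCP position; "tool_rot": TCP orientation; "contact_force": force on the tool from outside, world axes, zero at the start; "torque": the same for the moment, N m; "opening": finger opening in m; "grip_force": force on a finger pad.
Only numpy, scipy, OpenCV 4.12 (cv2) and the standard library are available. Lean on these libraries where they do the work, as an engineer would, in place of code of your own. Each camera call takes 0.05 s, during which the arm holds its last target. There are 200 camera calls.

## Task

Show the back of the oblong bronze medal without touching it: fit the lid on the case base that holds the medal, turn the closed case upside down as one, and stand it on the leather coaster with no edge overhanging. Then lift the base, now uppermost, off the lid and lay it flat on the desk clear of the coaster, leaving the medal lying back up in the lid. Leave the glasses and the other things on the desk where they are.

Things in the scene. Friction and masses are not known exactly. Their poses are not given: they have to be found in the camera images.
- base_centre (a point): Base of the medal case: dark wooden block with cut corners and a brass band near its foot, 76 x 46 mm (x, y; 8 mm cut off the corners), body 21 mm high, about 0.055 kg. This point is the body's centre, 10.5 mm above its underside; z points up out of the recess, x along its length. A tongue above the body makes it 25 mm high in all. The medal lies loose in its recess.
- base_joint (a point): Centre of the base's upper face (21 mm above its underside), on which the lid's rim comes to rest; axes as the base. Round it a tongue, 67 x 37 mm, rises 4 mm, its top 2 mm tapered, round a blue-lined recess 62 x 32 mm, 5 mm deep below this face. The closed case is a block 76 x 46 mm and 42 mm high with this point at its centre.
- lid_centre (a point): Lid of the medal case: dark wooden block with cut corners, 76 x 46 mm (x, y), 21 mm high, brass band, inlaid flat top, about 0.05 kg; starts hollow side down on the desk. This point is its centre, 10.5 mm from both faces; z points from hollow side to flat top, x along its length. It fits either way round; seated, its sides line up with the base's and this point is 21 mm above the base's centre.
- lid_rim (a point): Centre of the lid's open rim; axes as the lid. The hollow (70 x 40 mm, 5 mm deep) takes the base's tongue with 1.5 mm play all round; beyond it a blue-lined seat (63 x 33 mm, 3 mm deep) keeps the medal central when the lid lies upside down. Nothing latches: grip across both halves at the joint to carry them. The closed case stands by itself on an end (30 x 42 mm), its centre 38 mm up.
- medal: Bronze medal (oblong plaquette), 60 x 30 mm and 7 mm thick, 0.07 kg, star on the face and laurel ring on the back; starts star up in the base's recess. Origin at the centre of its back, z points out of the face (up at the start). Not to be touched by the fingers.
- coaster: Empty round leather coaster, dark red, 95 mm across and 4 mm thick, lying loose on the desk; origin at the centre of its underside.
- tumbler_a: Crystal tumbler standing on the desk, 82 mm across, 94 mm high, loose; origin at the centre of its foot. Bystander.
- tumbler_b: Crystal tumbler standing on the desk, 82 mm across, 94 mm high, loose; origin at the centre of its foot. Bystander.
- tumbler_c: Crystal tumbler standing on the desk, 82 mm across, 94 mm high, loose; origin at the centre of its foot. Bystander.
- decanter: Square crystal decanter, 112 mm wide, 302 mm high, loose; origin at the centre of its foot. Bystander.
- candlestick_a: Brass candlestick, foot 109 mm square, 274 mm high, loose; origin at the centre of its foot. Bystander at the back left.
- candlestick_b: Brass candlestick, foot 104 mm square, 274 mm high, loose; origin at the centre of its foot. Bystander at the back right.
- inkstand: Silver inkstand, 206 x 301 mm (x, y), 135 mm high, fixed, at the back; origin at the centre of its underside.
- book: Black book, 142 x 208 mm (x, y), 30 mm thick, with a reading glass on it (46 mm high in all), fixed, at the right; origin at the centre of its underside.
- pen_tray: Walnut pen tray with a pen and a pencil, 128 x 262 mm (x, y), 25 mm high, fixed, at the right; origin at the centre of its underside.
- card_case: Flat silver card case, 63 x 96 mm (x, y), 9 mm high, fixed, at the left; origin at the centre of its underside.
There are look-alikes about, which are no part of the job. Leave any green or turquoise look-alike of the part that bears base_centre alone.

How it is judged:
On the way, in this order (a step that is already met when the one before it is completed fails the run):
1. the lid sits fully home on the upright base, with the medal inside (z of lid_centre in the frame of base_centre between 0.0195 and 0.0225 m and x of lid_centre in the frame of base_centre between -0.004 and 0.004 m and y of lid_centre in the frame of base_centre between -0.004 and 0.004 m and angle between the z axis of lid_centre and the z axis of base_centre, either way round below 0.06 rad and angle between base_centre's own z axis and vertical below 0.08 rad and distance between medal and base_centre below 0.02 m), for 0.2 s.
2. the closed case stands upside down on the coaster, base uppermost, with the medal still inside (z of lid_centre in the frame of base_centre between 0.0195 and 0.0225 m and x of lid_centre in the frame of base_centre between -0.004 and 0.004 m and y of lid_centre in the frame of base_centre between -0.004 and 0.004 m and angle between the z axis of lid_centre and the z axis of base_centre, either way round below 0.06 rad and angle between lid_centre's own z axis and vertical above 3.05 rad and horizontal distance between lid_centre and coaster below 0.0065 m and height (world z) of lid_centre between 0.012 and 0.018 m and height (world z) of coaster below 0.004 m and angle between coaster's own z axis and vertical below 0.04 rad and distance between medal and base_centre below 0.025 m), for 0.2 s.
At the end, for the whole second after the job is handed in: Lid upside down and level on the flat coaster, centres within 6.5 mm, so no edge overhangs; medal at rest, back up, in the lid's seat (within 5 mm of its centre); base flat on the desk, either way up, its centre over 85 mm from the coaster's (angle between lid_centre's own z axis and vertical above 3.05 rad and horizontal distance between lid_centre and coaster below 0.0065 m and height (world z) of lid_centre between 0.012 and 0.018 m and height (world z) of coaster below 0.004 m and angle between coaster's own z axis and vertical below 0.04 rad and angle between medal's own z axis and vertical above 3 rad and horizontal distance between medal and lid_centre below 0.005 m and distance between medal and lid_centre below 0.015 m and (angle between base_centre's own z axis and vertical below 0.1 rad or angle between base_centre's own z axis and vertical above 3.04 rad) and height (world z) of base_centre between 0.007 and 0.019 m and horizontal distance between base_centre and coaster above 0.085 m and linear speed of medal below 0.02 m/s); the robot touches nothing.
It fails at once if the fingers touch the medal (contact force between the fingers and medal above 0.3 N).
It fails at once if the medal leaves the case (distance between medal and base_centre above 0.03 m and distance between medal and lid_centre above 0.03 m).
It fails at once if a bystander is shifted by more than 25 mm or knocked over (distance of any of tumbler_a, tumbler_b, tumbler_c, decanter, candlestick_a, candlestick_b from where it was at the start of the episode above 0.025 m or angle between any of tumbler_a, tumbler_b, tumbler_c, decanter, candlestick_a, candlestick_b's own z axis and vertical above 0.35 rad).
It also fails if it takes over 72 s, if anything falls off the work surface, if the arm or the gripper's body presses on something with over 40 N, if the wrist force passes 120 N, or if a joint passes its speed limit or range.

## Working session

There is one attempt and no reset: what is moved stays moved. The work goes in short steps, Python scripts to look and compute and a tool call to move; the robot and the scene stay as the last step left them, time stands still between calls to the robot, and variables do not carry over. Pictures are saved under pics/ and viewed, at most 12 in all, crops included, and the job is handed in when it is done.

Besides the shell and the picture viewer there is one more tool, called after "Call:" as name(argument=value, ...) on one line, values as JSON. arm_command: Moves the arm, as the interface text tells. Its arguments: {"type":"object","properties":{"fingers":{"type":"array","items":{"type":"number"}},"travel":{"type":"array","items":{"type":"array","items":{"type":"number"}}},"dr":{"type":"array","items":{"type":"array","items":{"type":"number"}}},"squeeze":{"type":"number"}},"required":["fingers","travel","dr"]}

```bash
mkdir -p pics; ls; cat > h.py <<'E'
from cell import *
import numpy as np, cv2
from scipy.spatial.transform import Rotation as Ro
def pix2w(c,u,v,z=None,zw=None):
    x,y=(u-c["cx"])/c["fx"],(v-c["cy"])/c["fy"]
    a,b=x,y
    for _ in range(20):
        s=1+c["k1"]*(a*a+b*b); a,b=x/s,y/s
    R,t=np.array(c["R"]),np.array(c["t"]).ravel()
    d=R.T@np.array([a,b,1]); o=-R.T@t
    if zw is not None: return o+d*(zw-o[2])/d[2]
    if z is None: z=c["z_map"][int(round(v)),int(round(u))]
    return o+d*z
def w2pix(c,X):
    p=np.array(c["R"])@X+np.array(c["t"]).ravel(); a,b=p[:2]/p[2]; s=1+c["k1"]*(a*a+b*b)
    return c["cx"]+c["fx"]*a*s, c["cy"]+c["fy"]*b*s
E
python3 - <<'E'
from h import *
import pickle
for n in ["scene","side"]:
    c=read_camera(n); pickle.dump(c,open(n+".pkl","wb"))
    cv2.imwrite(f"pics/{n}1.png",cv2.resize(c["color"],(800,600),interpolation=cv2.INTER_CUBIC))
    print(n,-np.array(c["R"]).T@np.array(c["t"]).ravel(),c["fx"],c["k1"])
print(observe())
E
```

```text
pics
scene [-0.09123062  0.52435496  0.81066996] 384.0483945113399 -0.06407575983098827
side [0.22191472 1.40557817 0.6601219 ] 406.89517963926596 -0.050237979192128794
{'time': 0.1, 'qpos': array([-1.42697275e+00,  3.42627489e-01,  1.52489988e+00,  5.00922945e-06,
        1.27539450e+00, -1.45999057e-01]), 'qvel': array([ 0.00087298, -0.00010318, -0.00151573,  0.00062669,  0.00187301,
       -0.00137794]), 'joint_efforts': array([ 2.36077285e-03, -4.32000947e+01, -2.44695389e+01,  7.19437050e-02,
        5.26010105e-02, -6.09700442e-05]), 'tool_pos': array([ 0.15000805, -0.50274614,  0.22613527]), 'tool_rot': array([-3.14027828e+00, -1.98114190e-04,  2.89821043e-01]), 'contact_force': array([-0.22198307,  0.00331183,  0.27926608]), 'torque': array([-0.02183699, -0.07183563, -0.00425411]), 'grip_force': 0.0, 'opening': 0.09187463642910511}
```

View pics/scene1.png

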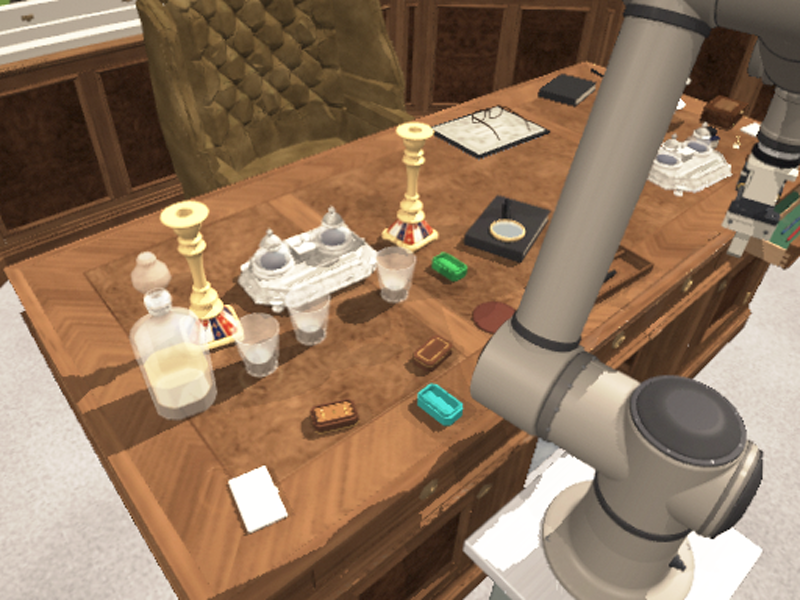

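View pics/side1.png

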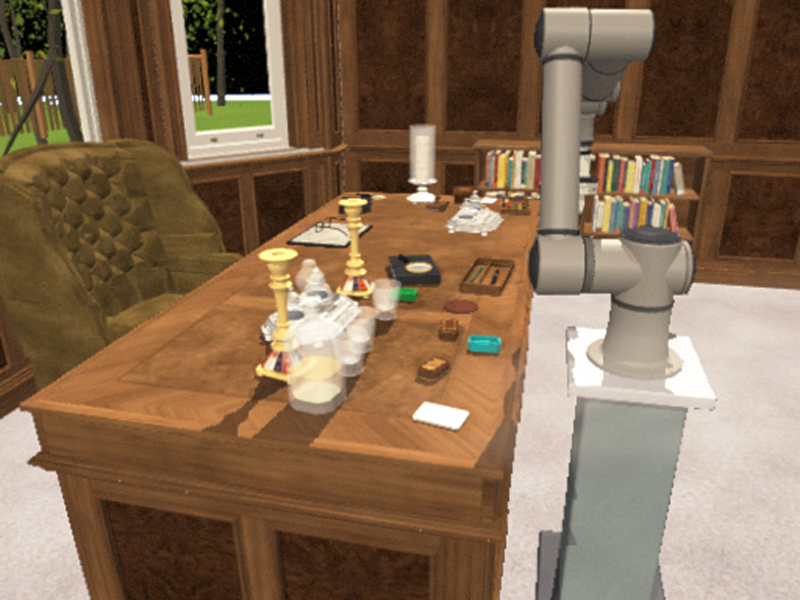

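The scene shows four case-like blocks (800x600 px): brown at (433,352), brown with a gold top at (333,413), turquoise at (440,403) and green at (450,266). The coaster is at (495,317), partly hidden by the arm. The turquoise and green ones are look-alikes, so I'll crop in on the two brown ones.

```bash
python3 - <<'E'
from h import *
import pickle
c=pickle.load(open("scene.pkl","rb")); d=pickle.load(open("side.pkl","rb"))
a=cv2.resize(c["color"][180:285,190:345],(775,525),interpolation=cv2.INTER_CUBIC)
cv2.imwrite("pics/crop1.png",a)
for n,u,v in [("brown1",433,352),("brown2",333,413),("turq",440,403),("green",450,266),("coaster",490,315),("tumA",395,275),("tumB",310,320),("tumC",258,345),("card",258,498)]:
    print(n,pix2w(c,u*.64,v*.64).round(3))
for n,u,v in [("brown1",449,328),("brown2",433,368),("coaster",461,306)]:
    print(n,pix2w(d,u*.64,v*.64).round(3))
E
```

```text
brown1 [ 0.434 -0.049  0.021]
brown2 [0.439 0.175 0.019]
turq [0.343 0.021 0.015]
green [ 0.606 -0.266  0.013]
coaster [ 0.447 -0.222  0.005]
tumA [ 0.595 -0.094  0.08 ]
tumB [0.601 0.104 0.072]
tumC [0.589 0.218 0.089]
card [0.39  0.351 0.006]
brown1 [ 0.44  -0.029  0.019]
brown2 [0.438 0.2   0.024]
coaster [ 0.438 -0.225  0.001]
```

View pics/crop1.png

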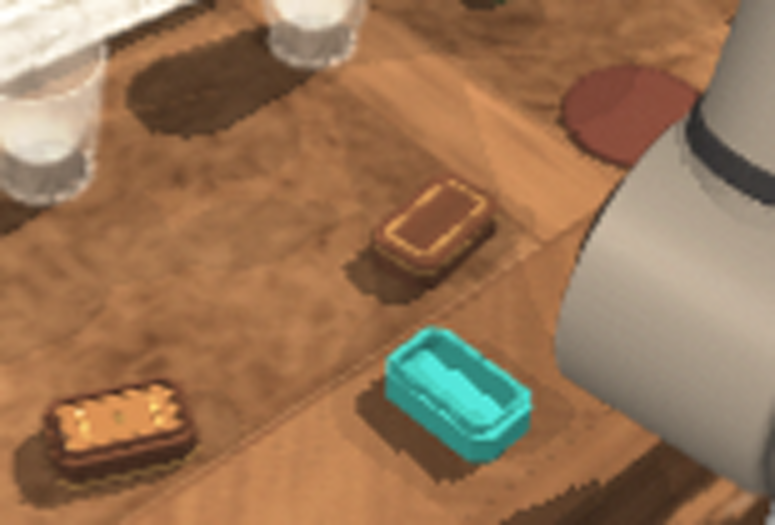

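The crop shows the lid with its inlaid flat top at about (433,352), the base with the gold star medal at (333,413), and the turquoise decoy. I'll leave the turquoise and green ones alone. Next come rough poses, including bystanders.

```bash
cat >> h.py <<'E'
def cloud(c):
    H,W=c["z_map"].shape; v,u=np.mgrid[0:H,0:W]
    k=np.array([[c["fx"],0,c["cx"]],[0,c["fy"],c["cy"]],[0,0,1]])
    x=(u-c["cx"])/c["fx"]; y=(v-c["cy"])/c["fy"]; a,b=x.copy(),y.copy()
    for _ in range(15):
        s=1+c["k1"]*(a*a+b*b); a,b=x/s,y/s
    z=c["z_map"]; P=np.stack([a*z,b*z,z],-1)-np.array(c["t"]).ravel()
    P=P@np.array(c["R"]); P[z<=0]=np.nan
    return P
def rect(P,ctr,r,z0,z1):
    Q=P.reshape(-1,3); m=(np.hypot(Q[:,0]-ctr[0],Q[:,1]-ctr[1])<r)&(Q[:,2]>z0)&(Q[:,2]<z1)
    q=Q[m]; (cx,cy),(w,h),a=cv2.minAreaRect((q[:,:2]*1000).astype(np.float32))
    if w<h: w,h,a=h,w,a+90
    a=(a+90)%180-90
    return round(cx/1000,4),round(cy/1000,4),round(w,1),round(h,1),round(a,1),m.sum(),np.nanmedian(q[:,2]).round(4)
E
python3 - <<'E'
from h import *
import pickle
c=pickle.load(open("scene.pkl","rb")); P=cloud(c); d=pickle.load(open("side.pkl","rb")); S=cloud(d)
for n,Q in (("scene",P),("side",S)):
    print(n,"lid",rect(Q,(.437,-.045),.055,.015,.03),"base",rect(Q,(.44,.185),.055,.015,.032))
    print("desk z",np.nanmedian(Q.reshape(-1,3)[(np.hypot(Q[...,0]-.48,Q[...,1]-.08)<.03).ravel(),2]))
b=c["color"].astype(int); 
for n,c2,Q in(("sc",c,P),("si",d,S)):
    hsv=cv2.cvtColor(c2["color"],cv2.COLOR_BGR2HSV)
    print(n,"turq",rect(np.where(((abs(hsv[...,0].astype(int)-90)<12)&(hsv[...,1]>120))[...,None],Q,np.nan),(.35,.02),.08,-.02,.06))
    m=(hsv[...,0]<8)|(hsv[...,0]>172); print("coaster",rect(np.where((m&(hsv[...,1]>90))[...,None],Q,np.nan),(.44,-.225),.07,-.02,.02))
for n,x,y in(("A",.61,-.09),("B",.61,.1),("C",.6,.21)): print(n,rect(P,(x,y),.07,.03,.1),rect(S,(x,y),.07,.03,.1))
E
```

```text
scene lid (0.4432, -0.0543, 77.9, 48.8, -82.1, np.int64(312), np.float64(0.0203)) base (0.4401, 0.1742, 76.2, 47.9, 66.7, np.int64(435), np.float64(0.0209))
desk z -0.0003610511792837197
side lid (0.444, -0.0538, 79.5, 43.5, -81.5, np.int64(95), np.float64(0.0185)) base (0.4395, 0.1764, 75.1, 47.1, 62.5, np.int64(150), np.float64(0.0196))
desk z -0.0027686107992391015
sc turq (0.3459, 0.0212, 77.5, 48.5, 3.8, np.int64(484), np.float64(0.0164))
coaster (0.4487, -0.2253, 92.5, 65.3, -80.9, np.int64(344), np.float64(0.0031))
si turq (0.3486, 0.023, 71.4, 53.1, 3.8, np.int64(189), np.float64(0.0139))
coaster (0.4435, -0.227, 85.1, 81.3, -33.5, np.int64(110), np.float64(0.0009))
A (0.6247, -0.1168, 81.1, 79.2, 37.2, np.int64(561), np.float64(0.0681)) (0.6259, -0.116, 81.3, 78.6, -75.9, np.int64(289), np.float64(0.0688))
B (0.6384, 0.1057, 119.1, 83.9, 80.2, np.int64(766), np.float64(0.0708)) (0.6369, 0.1037, 120.7, 83.2, 78.3, np.int64(347), np.float64(0.0787))
C (0.6243, 0.2028, 84.3, 77.6, -37.6, np.int64(822), np.float64(0.0689)) (0.6127, 0.1986, 86.9, 49.3, -67.6, np.int64(318), np.float64(0.0701))
```

```bash
cat >> h.py <<'E'
def Rt(az,tilt=0):
    "tool pointing down, tool x at azimuth az deg, then tilted about tool y by tilt deg (+: z swings toward +x)"
    return Ro.from_euler('z',az,degrees=True)*Ro.from_euler('x',180,degrees=True)*Ro.from_euler('y',tilt,degrees=True)
def delta(pos,R,o=None,start=None):
    o=o or observe(); p,R0=start or (o["tool_pos"],Ro.from_euler('xyz',o["tool_rot"]))
    t=R0.inv().apply(np.array(pos)-p); r=(R0.inv()*R).as_rotvec(degrees=True)
    print("travel",t.round(4).tolist(),"dr",r.round(2).tolist())
E
python3 - <<'E'
from h import *
delta((.443,-.054,.22),Rt(98))
print(Rt(10,20).apply([0,0,1]),Rt(10,20).apply([1,0,0]))
E
```

```text
travel [0.409, -0.3463, 0.0067] dr [-0.05, -0.06, -81.39]
[ 0.33682409  0.05939117 -0.93969262] [0.92541658 0.16317591 0.34202014]
```

Call:
arm_command(fingers=[-1,-1,-1,-1,-1,-1,-1,-1], travel=[[0.409,-0.346,0],[0.409,-0.346,0],[0.409,-0.346,0],[0.409,-0.346,0],[0.409,-0.346,0],[0.409,-0.346,0],[0.409,-0.346,0],[0.409,-0.346,0]], dr=[[0,0,-81.4],[0,0,-81.4],[0,0,-81.4],[0,0,-81.4],[0,0,-81.4],[0,0,-81.4],[0,0,-81.4],[0,0,-81.4]])

```text
time: 0.77
tool_pos: [0.3328, -0.2221, 0.2267]
tool_rot: [-3.142, 0.0, 1.295]
contact_force: [0.8, 0.3, -1.3]
opening: 0.0919
grip_force: 0.0
```

```bash
python3 - <<'E'
from h import *
o=observe(); print(o["tool_pos"],o["tool_rot"],o["qpos"]); delta((.443,-.054,.22),Rt(98))
E
```

```text
[ 0.33284333 -0.22213983  0.22665139] [-3.14156297e+00  7.59889353e-06  1.29542299e+00] [-7.80594836e-01  1.10962452e-01  1.83170975e+00 -2.25573203e-05
  1.19894275e+00 -5.05213306e-01]
travel [0.1918, 0.0603, 0.0066] dr [-0.0, 0.0, -23.78]
```

Call:
arm_command(fingers=[-1,-1,-1,-1,-1,-1,-1], travel=[[0.192,0.06,0.007],[0.192,0.06,0.007],[0.192,0.06,0.007],[0.192,0.06,0.007],[0.192,0.06,0.007],[0.192,0.06,0.007],[0.192,0.06,0.007]], dr=[[0,0,-23.8],[0,0,-23.8],[0,0,-23.8],[0,0,-23.8],[0,0,-23.8],[0,0,-23.8],[0,0,-23.8]])

```text
time: 1.35
tool_pos: [0.4435, -0.0547, 0.2192]
tool_rot: [-3.14, -0.0, 1.709]
contact_force: [0.2, 0.0, -0.9]
opening: 0.0918
grip_force: 0.0
```

```bash
python3 - <<'E'
from h import *
import pickle
o=observe(); print(o["tool_pos"],o["tool_rot"],o["qpos"])
c=read_camera("wrist"); P=cloud(c); pickle.dump(c,open("w1.pkl","wb"))
print("cam",-np.array(c["R"]).T@np.array(c["t"]).ravel(), np.array(c["R"]).round(2))
print("lid",rect(P,(.443,-.054),.055,.012,.03), "desk",np.nanmedian(P.reshape(-1,3)[:,2]))
cv2.imwrite("pics/w1.png",cv2.resize(c["color"],(800,600)))
s=read_camera("scene"); Q=cloud(s); hsv=cv2.cvtColor(s["color"],cv2.COLOR_BGR2HSV)
m=((hsv[...,0]<8)|(hsv[...,0]>172))&(hsv[...,1]>90); print("coaster",rect(np.where(m[...,None],Q,np.nan),(.444,-.226),.06,-.02,.02))
E
```

```text
[ 0.44348104 -0.05470139  0.21918586] [-3.14039864e+00 -2.51678342e-04  1.70927900e+00] [-2.94350740e-01  2.06527458e-01  1.73561505e+00 -2.92140103e-04
  1.20063962e+00 -4.32727719e-01]
cam [0.43364265 0.02362189 0.37690041] [[ 0.99  0.14 -0.  ]
 [ 0.13 -0.95  0.29]
 [ 0.04 -0.29 -0.96]]
lid (0.4427, -0.0556, 76.0, 46.5, -81.5, np.int64(2815), np.float64(0.0207)) desk 0.0006120629220781848
coaster (0.4543, -0.2141, 95.4, 46.0, -50.4, np.int64(237), np.float64(0.0031))
```

View pics/w1.png

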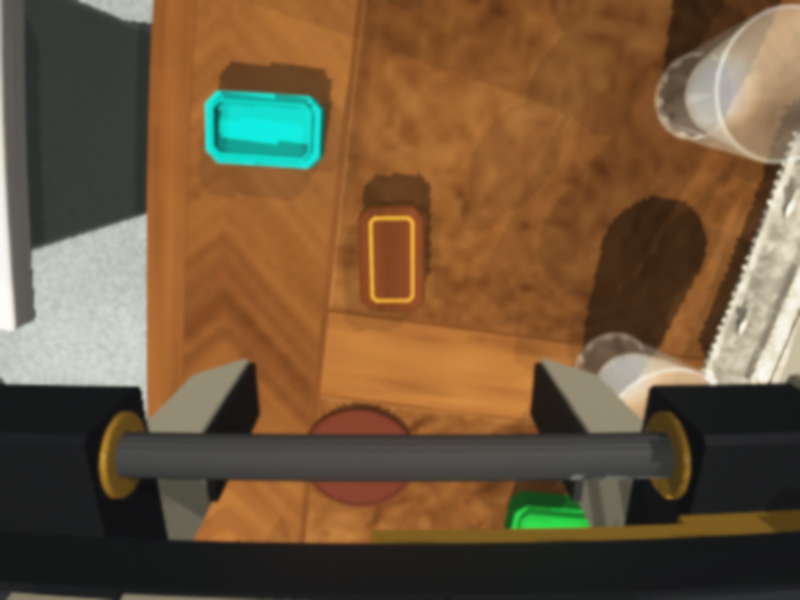

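Wrist view: the lid sits at (392,260) and the coaster at (360,455), partly behind the gripper. The turquoise look-alike is at (263,130) and the tumbler shows at right. The lid measures 76.0 x 46.5 mm, as expected, so I'll grasp it.

```bash
python3 - <<'E'
from h import *
delta((.4427,-.0556,.004),Rt(98.5))
E
```

```text
travel [0.001, 0.0003, 0.2154] dr [-0.06, 0.01, -0.79]
```

Call:
arm_command(fingers=[-1,-1,-1,-1,-1,-1,-1,-1], travel=[[0.001,0,0.04],[0.001,0,0.08],[0.001,0,0.12],[0.001,0,0.15],[0.001,0,0.18],[0.001,0,0.2],[0.001,0,0.21],[0.001,0,0.215]], dr=[[0,0,-0.8],[0,0,-0.8],[0,0,-0.8],[0,0,-0.8],[0,0,-0.8],[0,0,-0.8],[0,0,-0.8],[0,0,-0.8]])

```text
time: 2.12
tool_pos: [0.4416, -0.0565, 0.0032]
tool_rot: [-3.139, -0.001, 1.716]
contact_force: [0.0, -0.6, 0.5]
opening: 0.0916
grip_force: 0.0
```

Call:
arm_command(fingers=[1,1,1,1,1,1,1,1], travel=[[0,0,0],[0,0,0],[0,0,0],[0,0,0],[0,0,0],[0,0,0],[0,0,0],[0,0,0]], dr=[[0,0,0],[0,0,0],[0,0,0],[0,0,0],[0,0,0],[0,0,0],[0,0,0],[0,0,0]], squeeze=15)

```text
time: 2.78
tool_pos: [0.4432, -0.0552, 0.0049]
tool_rot: [3.141, 0.0, 1.719]
contact_force: [-1.2, 0.7, 3.8]
opening: 0.0458
grip_force: 15.0
```

```bash
python3 - <<'E'
from h import *
delta((.416,.12,.22),Rt(66))
E
```

```text
travel [0.1773, -0.0009, -0.2151] dr [0.02, 0.01, 32.52]
```

Call:
arm_command(fingers=[1,1,1,1,1,1,1,1], travel=[[0,0,-0.04],[0,0,-0.08],[0.03,0,-0.12],[0.06,0,-0.15],[0.1,0,-0.18],[0.14,0,-0.2],[0.17,-0.001,-0.215],[0.177,-0.001,-0.215]], dr=[[0,0,0],[0,0,0],[0,0,6],[0,0,12],[0,0,18],[0,0,25],[0,0,32],[0,0,32.5]])

```text
time: 3.45
tool_pos: [0.4158, 0.1216, 0.2217]
tool_rot: [3.139, -0.002, 1.147]
contact_force: [0.3, -0.1, -0.8]
opening: 0.0457
grip_force: 15.0
```

Call:
arm_command(fingers=[1,1], travel=[[0,0,0],[0,0,0]], dr=[[0,0,0],[0,0,0]])

```text
time: 3.62
tool_pos: [0.4157, 0.1207, 0.2201]
tool_rot: [3.14, -0.0, 1.156]
contact_force: [-0.0, -0.5, -0.7]
opening: 0.0459
grip_force: 15.0
```

```bash
python3 - <<'E'
from h import *
import pickle
o=observe(); print(o["tool_pos"],o["tool_rot"],o["opening"])
c=read_camera("wrist"); P=cloud(c); pickle.dump(c,open("w2.pkl","wb"))
for z in ((.012,.032),(.016,.023),(.0225,.03)): print("base",rect(P,(.44,.175),.055,*z))
cv2.imwrite("pics/w2.png",cv2.resize(c["color"],(800,600)))
E
```

```text
[0.41574813 0.12070672 0.22010141] [ 3.14044681e+00 -3.19681915e-04  1.15568844e+00] 0.045868014348065624
base (0.4414, 0.1723, 76.0, 46.3, 66.0, np.int64(3160), np.float64(0.0215))
base (0.4414, 0.1723, 76.0, 46.3, 66.0, np.int64(2573), np.float64(0.0213))
base (0.4436, 0.1718, 67.2, 40.3, 65.5, np.int64(779), np.float64(0.0235))
```

View pics/w2.png

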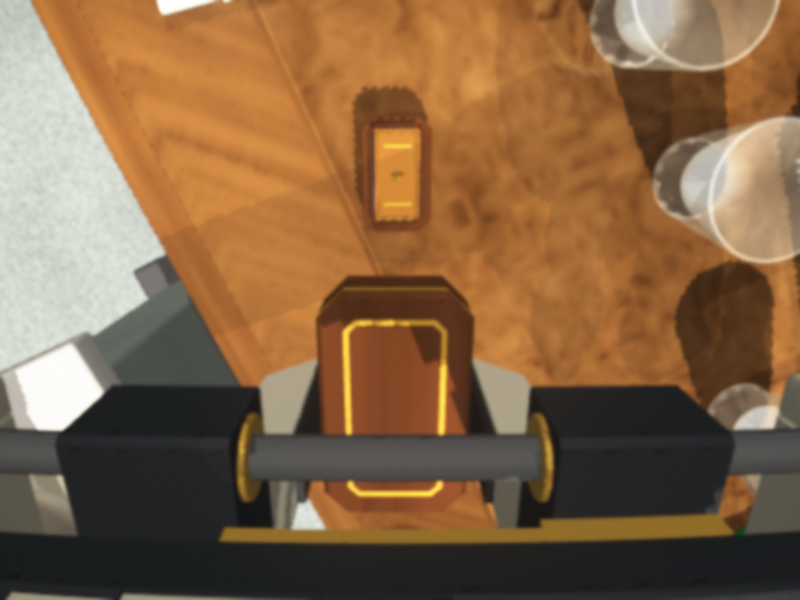

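The view shows the base with the medal at (397,173) and the lid held squarely at (395,390). The base is at (0.4414, 0.1723), yaw 66°.

```bash
python3 - <<'E'
from h import *
delta((.4415,.1725,.05),Rt(66))
E
```

```text
travel [0.0588, 0.0023, 0.1694] dr [-0.0, 0.04, 0.13]
```

Call:
arm_command(fingers=[1,1,1,1,1,1,1,1], travel=[[0.02,0.002,0.03],[0.04,0.002,0.07],[0.058,0.002,0.11],[0.059,0.0023,0.14],[0.059,0.0023,0.16],[0.059,0.0023,0.169],[0.059,0.0023,0.169],[0.059,0.0023,0.169]], dr=[[0,0,0.1],[0,0,0.1],[0,0,0.1],[0,0,0.1],[0,0,0.1],[0,0,0.1],[0,0,0.1],[0,0,0.1]])

```text
time: 4.33
tool_pos: [0.4425, 0.1718, 0.0508]
tool_rot: [-3.141, 0.0, 1.149]
contact_force: [-0.5, 0.2, -0.2]
opening: 0.0462
grip_force: 15.0
```

```bash
python3 - <<'E'
from h import *
o=observe(); print(o["tool_pos"],o["tool_rot"]); delta((.4415,.1725,.026),Rt(66))
E
```

```text
[0.44245806 0.17178333 0.05083184] [-3.14129055e+00  4.52093262e-04  1.14902611e+00]
travel [0.0003, -0.0012, 0.0248] dr [-0.02, 0.03, -0.17]
```

Call:
arm_command(fingers=[1,1,1,1,1,1,1,1], travel=[[0,-0.0005,0.006],[0,-0.0005,0.012],[0,-0.0005,0.016],[0,-0.0005,0.019],[0,-0.0005,0.021],[0,-0.0005,0.023],[0,-0.0005,0.024],[0,-0.0005,0.024]], dr=[[0,0,-0.1],[0,0,-0.1],[0,0,-0.1],[0,0,-0.1],[0,0,-0.1],[0,0,-0.1],[0,0,-0.1],[0,0,-0.1]])

```text
time: 5.0
tool_pos: [0.4416, 0.1728, 0.0265]
tool_rot: [-3.141, 0.0, 1.152]
contact_force: [0.5, 0.8, -0.8]
opening: 0.0461
grip_force: 15.0
```

Call:
arm_command(fingers=[1,1,1,1], travel=[[0,0,0.0005],[0,0,0.001],[0,0,0.001],[0,0,0.001]], dr=[[0,0,0],[0,0,0],[0,0,0],[0,0,0]])

```text
time: 5.33
tool_pos: [0.4417, 0.1728, 0.0259]
tool_rot: [3.141, -0.0, 1.152]
contact_force: [-1.1, 0.4, 3.8]
opening: 0.0457
grip_force: 15.0
```

Call:
arm_command(fingers=[-0.3,-0.3,-0.6,-0.6,-0.6,-0.6,-0.6,-0.6], travel=[[0,0,0],[0,0,0],[0,0,0],[0,0,0],[0,0,-0.04],[0,0,-0.08],[0,0,-0.11],[0,0,-0.11]], dr=[[0,0,0],[0,0,0],[0,0,0],[0,0,0],[0,0,0],[0,0,0],[0,0,0],[0,0,0]])

```text
time: 6.0
tool_pos: [0.4451, 0.1736, 0.1413]
tool_rot: [3.133, -0.006, 1.152]
contact_force: [2.5, 0.3, -0.4]
opening: 0.0737
grip_force: 0.0
```

```bash
python3 - <<'E'
from h import *
import pickle
o=observe(); print(o["tool_pos"],o["tool_rot"],o["qpos"])
c=read_camera("wrist"); P=cloud(c); pickle.dump(c,open("w3.pkl","wb"))
print("top",rect(P,(.4415,.1725),.055,.035,.05)); print("all",rect(P,(.4415,.1725),.055,.01,.05))
cv2.imwrite("pics/w3.png",cv2.resize(c["color"],(800,600)))
# kinematic fit, tool down, j4=0
q=np.array([[-1.42697,.342627,1.5249,1.275394],[-.780595,.110962,1.83171,1.198943],[-.29435,.206527,1.735615,1.20064],list(o["qpos"][[0,1,2,4]])])
p=np.array([[.150008,-.502746,.226135],[.332843,-.22214,.226651],[.443481,-.054701,.219186],list(o["tool_pos"])])
from scipy.optimize import least_squares
def f(x):
    r0,h,L1,L2,b,off=x; a=q[:,1]; s=q[:,1]+q[:,2]+b
    r=r0+L1*np.sin(a)+L2*np.sin(s); z=h+L1*np.cos(a)+L2*np.cos(s)
    X=r*np.cos(q[:,0])-off*np.sin(q[:,0]);Y=r*np.sin(q[:,0])+off*np.cos(q[:,0])
    return (np.stack([X,Y,z],1)-p).ravel()
s=least_squares(f,[0,0,.45,.4,0,.07]); print(s.x.round(4),s.cost)
E
```

```text
[0.44506219 0.17363289 0.14126345] [ 3.13274268 -0.00638873  1.15209529] [ 2.11394453e-01  3.43570237e-01  1.78438524e+00 -6.27074422e-05
  1.00272232e+00  6.30157208e-01]
top (0.4429, 0.172, 77.3, 46.5, 66.0, np.int64(4986), np.float64(0.0417))
all (0.4432, 0.1722, 77.4, 47.4, 67.7, np.int64(5157), np.float64(0.0417))
[ 0.0008 -0.1138  0.5097  0.3742  0.0876  0.0764] 1.8721045512735114e-07
```

View pics/w3.png

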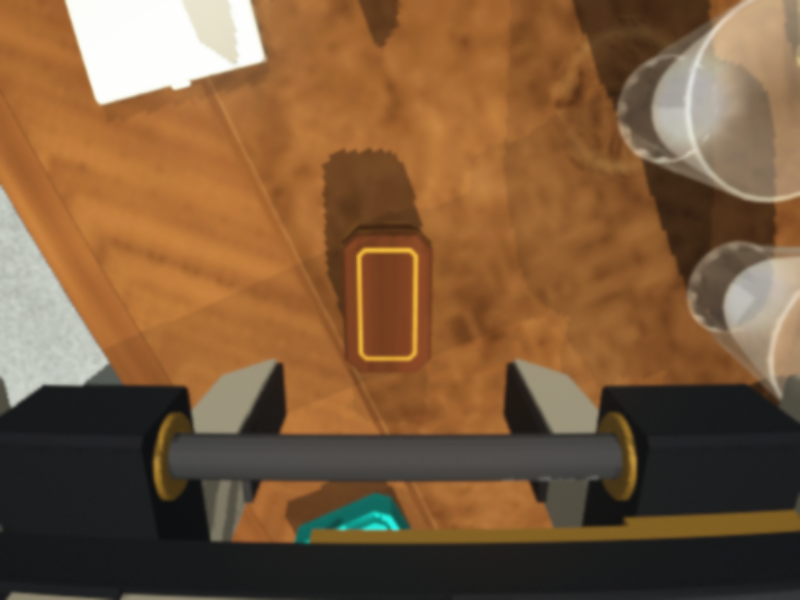

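The lid is fully seated: its top is at z=0.0417, with the rectangle at (388,297) in the picture. A small tilt in the air will identify the wrist length, so I can plan reachable tilts.

Call:
arm_command(fingers=[-0.6,-0.6,-0.6,-0.6,-0.6], travel=[[0,0,-0.04],[0,0,-0.06],[0,0,-0.06],[0,0,-0.06],[0,0,-0.06]], dr=[[0,7,0],[0,14,0],[0,20,0],[0,20,0],[0,20,0]])

```text
time: 6.47
tool_pos: [0.4407, 0.1714, 0.1944]
tool_rot: [-3.139, -0.345, 1.147]
contact_force: [0.2, -0.7, -0.4]
opening: 0.0739
grip_force: 0.0
```

```bash
cat > ik.py <<'E'
from h import *
from scipy.optimize import least_squares
LO=np.array([-2.53,-.77,.04,-1,.28,-3.11]); HI=np.array([2.53,2.02,2.7,4.14,2.66,3.11])
def fk(q,d,s4=1,s6=1):
    r0,hm,L1,L2,b,off=.0008,-.1138,.5097,.3742,.0876,.0764
    a=q[1]; s=a+q[2]
    w=np.array([r0+L1*np.sin(a)+L2*np.sin(s+b),off,hm+d+L1*np.cos(a)+L2*np.cos(s+b)])
    R=Ro.from_euler('z',q[0])*Ro.from_euler('y',s)*Ro.from_euler('z',s4*q[3])*Ro.from_euler('y',q[4])*Ro.from_euler('z',s6*q[5]-np.pi/2)
    return Ro.from_euler('z',q[0]).apply(w)+R.apply([0,0,d]),R
E
python3 - <<'E'
from ik import *
o=observe(); q=o["qpos"]; Rm=Ro.from_euler('xyz',o["tool_rot"]); print(q.round(3),o["tool_pos"],o["tool_rot"])
for s4 in(1,-1):
  for s6 in (1,-1):
    for d in(.2,.3): 
        p,R=fk(q,d,s4,s6); print(s4,s6,d,(p-o["tool_pos"]).round(4),np.degrees((R.inv()*Rm).magnitude()).round(1))
E
```

```text
[-0.009  0.177  1.909  0.392  0.952  0.202] [0.44073458 0.17141281 0.19443649] [-3.1386232  -0.34535305  1.14704535]
1 1 0.2 [-0.0139 -0.0366 -0.0068] 180.0
1 1 0.3 [-0.0002 -0.0056 -0.0009] 180.0
1 -1 0.2 [-0.0139 -0.0366 -0.0068] 156.9
1 -1 0.3 [-0.0002 -0.0056 -0.0009] 156.9
-1 1 0.2 [-0.015  -0.161  -0.0068] 154.4
-1 1 0.3 [-0.0019 -0.1922 -0.0009] 154.4
-1 -1 0.2 [-0.015  -0.161  -0.0068] 132.6
-1 -1 0.3 [-0.0019 -0.1922 -0.0009] 132.6
```

```bash
sed -i "s/s6\*q\[5\]-np.pi\/2/s6*q[5]+np.pi\/2/" ik.py; cat >> ik.py <<'E'
def ik(pos,R,d=.317,q0=(0,.2,1.7,0,1.2,0)):
    best=None
    for g in (q0,(-.4,-.3,2.3,.3,.8,1.5),(-.4,.6,1.3,0,2,-1.5),(-.4,-.3,2.3,.3,.8,-1.5)):
        def f(q):
            p,Rq=fk(q,d); return np.r_[(p-pos)*10,(Rq.inv()*R).as_rotvec()]
        s=least_squares(f,np.clip(g,LO+.02,HI-.02),bounds=(LO,HI))
        if best is None or s.cost<best.cost: best=s
    m=np.minimum(best.x-LO,HI-best.x).min()
    return best.x,np.sqrt(2*best.cost),m
E
python3 - <<'E'
from ik import *
o=observe(); p,R=fk(o["qpos"],.317); print(p-o["tool_pos"],(R.inv()*Ro.from_euler('xyz',o["tool_rot"])).magnitude())
for name,C in (("stage",(.47,-.02)),("coast",(.444,-.226))):
  for az0 in (-60,-36,-12,10):
   for flip in (0,180):
    out=[]
    for sg in (1,-1):
     for t in (-60,-45,-30,30,45,60):
      if sg<0: continue
      Rr=Rt(az0+flip,t); pos=np.array([*C,.04])+.019*Rr.apply([0,0,1]); q,e,m=ik(pos,Rr); out.append(f"{t}:{'ok' if e<2e-3 else 'NO'} {m:.2f}")
    print(name,az0+flip,out)
E
```

```text
[ 0.00209949 -0.00035489  0.00010573] 5.578909535698976e-16
stage -60 ['-60:ok 0.98', '-45:ok 1.13', '-30:ok 0.92', '30:NO 0.00', '45:NO 0.00', '60:NO 0.00']
stage 120 ['-60:NO 0.00', '-45:NO 0.00', '-30:NO 0.00', '30:ok 0.92', '45:ok 1.13', '60:ok 0.98']
stage -36 ['-60:ok 0.80', '-45:ok 1.06', '-30:ok 1.04', '30:NO 0.00', '45:ok 0.17', '60:ok 0.22']
stage 144 ['-60:ok 0.22', '-45:NO 0.00', '-30:NO 0.00', '30:ok 1.04', '45:ok 1.06', '60:ok 0.80']
stage -12 ['-60:ok 0.71', '-45:ok 0.99', '-30:ok 1.00', '30:NO 0.00', '45:ok 0.15', '60:ok 0.00']
stage 168 ['-60:ok 0.00', '-45:ok 0.15', '-30:NO 0.00', '30:ok 1.00', '45:ok 0.99', '60:ok 0.71']
stage 10 ['-60:ok 0.73', '-45:ok 0.81', '-30:ok 0.85', '30:ok 0.01', '45:ok 0.16', '60:ok 0.02']
stage 190 ['-60:ok 0.02', '-45:ok 0.16', '-30:ok 0.01', '30:ok 0.85', '45:ok 0.81', '60:ok 0.73']
coast -60 ['-60:ok 0.73', '-45:ok 1.00', '-30:ok 1.09', '30:NO 0.00', '45:NO 0.00', '60:NO 0.00']
coast 120 ['-60:NO 0.00', '-45:NO 0.00', '-30:NO 0.00', '30:ok 1.09', '45:ok 1.00', '60:ok 0.73']
coast -36 ['-60:ok 0.64', '-45:ok 0.93', '-30:ok 1.00', '30:NO 0.00', '45:ok 0.23', '60:ok 0.09']
coast 144 ['-60:ok 0.09', '-45:NO 0.00', '-30:NO 0.00', '30:ok 1.00', '45:ok 0.93', '60:ok 0.64']
coast -12 ['-60:ok 0.68', '-45:ok 0.79', '-30:ok 0.84', '30:ok 0.01', '45:ok 0.25', '60:ok 0.12']
coast 168 ['-60:ok 0.12', '-45:ok 0.25', '-30:ok 0.01', '30:ok 0.84', '45:ok 0.79', '60:ok 0.68']
coast 10 ['-60:ok 0.52', '-45:ok 0.61', '-30:ok 0.69', '30:ok 0.21', '45:ok 0.40', '60:ok 0.33']
coast 190 ['-60:ok 0.33', '-45:ok 0.40', '-30:ok 0.21', '30:ok 0.69', '45:ok 0.61', '60:ok 0.52']
```

```bash
cat > scan.py <<'E'
from ik import *
def path(C,az,ts,z=.045,q0=None):
    q=q0; m=9; bad=None
    for t in ts:
        Rr=Rt(az,t); pos=np.array([C[0],C[1],z])+.019*Rr.apply([0,0,1])
        if q is None: q,e,_=ik(pos,Rr)
        else:
            s=least_squares(lambda x:np.r_[(fk(x,.317)[0]-pos)*10,(fk(x,.317)[1].inv()*Rr).as_rotvec()],q,bounds=(LO,HI)); q=s.x; e=np.sqrt(2*s.cost)
        if e>2e-3: return None
        m=min(m,np.minimum(q-LO,HI-q).min())
    return m,q
E
python3 - <<'E'
from scan import *
for name,C in (("stage",(.46,-.02)),("stage2",(.46,.08)),("coast",(.444,-.226))):
  for dz in (60,90,120):
    j=np.degrees(np.arctan2(C[1],C[0]))-9.3
    for ts in ((-60,30),(-45,45),(-30,60)):
      for fl in (0,180):
        q0,e,_=ik(np.array([*C,.026]),Rt(j+dz+fl,0))
        if e>2e-3: print("no start"); continue
        sg=1 if fl==0 else -1
        a=path(C,j+dz+fl,np.linspace(0,sg*ts[0],6),q0=q0); b=path(C,j+dz+fl,np.linspace(0,sg*ts[1],6),q0=q0)
        print(name,round(j+dz+fl),ts,fl,a and (round(a[0],2)),b and (round(b[0],2)))
import pickle
c=pickle.load(open("scene.pkl","rb")); P=cloud(c)
for w in ("w1","w2","w3"):
    c=pickle.load(open(w+".pkl","rb")); P=cloud(c); hsv=cv2.cvtColor(c["color"],cv2.COLOR_BGR2HSV)
    m=((hsv[...,0]<8)|(hsv[...,0]>172))&(hsv[...,1]>80); print("coaster",rect(np.where(m[...,None],P,np.nan),(.444,-.226),.06,-.02,.02))
d=pickle.load(open("side.pkl","rb"))
for u,v in ((462,292),(515,292),(470,262),(512,262)): print(pix2w(d,u*.64,v*.64).round(3))
E
```

```text
stage 48 (-60, 30) 0 0.41 0.27
stage 228 (-60, 30) 180 0.41 None
stage 48 (-45, 45) 0 0.41 0.27
stage 228 (-45, 45) 180 0.41 None
stage 48 (-30, 60) 0 0.41 0.29
stage 228 (-30, 60) 180 0.41 None
stage 78 (-60, 30) 0 0.11 0.41
no start
stage 78 (-45, 45) 0 0.21 0.41
no start
stage 78 (-30, 60) 0 0.37 0.41
no start
stage 108 (-60, 30) 0 None 0.41
stage 288 (-60, 30) 180 None 0.41
stage 108 (-45, 45) 0 None 0.41
stage 288 (-45, 45) 180 None 0.41
stage 108 (-30, 60) 0 0.05 0.41
stage 288 (-30, 60) 180 None 0.41
stage2 61 (-60, 30) 0 0.41 0.27
stage2 241 (-60, 30) 180 0.41 None
stage2 61 (-45, 45) 0 0.42 0.27
stage2 241 (-45, 45) 180 0.42 None
stage2 61 (-30, 60) 0 0.42 0.29
stage2 241 (-30, 60) 180 0.42 None
stage2 91 (-60, 30) 0 0.1 0.42
no start
stage2 91 (-45, 45) 0 0.21 0.42
no start
stage2 91 (-30, 60) 0 0.37 0.42
no start
stage2 121 (-60, 30) 0 None 0.42
stage2 301 (-60, 30) 180 None 0.42
stage2 121 (-45, 45) 0 None 0.42
stage2 301 (-45, 45) 180 None 0.42
stage2 121 (-30, 60) 0 0.06 0.42
stage2 301 (-30, 60) 180 None 0.42
coast 24 (-60, 30) 0 0.4 0.31
coast 204 (-60, 30) 180 0.4 None
coast 24 (-45, 45) 0 0.46 0.31
coast 204 (-45, 45) 180 0.46 None
coast 24 (-30, 60) 0 0.46 0.31
coast 204 (-30, 60) 180 0.46 None
coast 54 (-60, 30) 0 0.1 0.46
no start
coast 54 (-45, 45) 0 0.22 0.46
no start
coast 54 (-30, 60) 0 0.39 0.46
no start
coast 84 (-60, 30) 0 None 0.46
coast 264 (-60, 30) 180 None 0.46
coast 84 (-45, 45) 0 None 0.46
coast 264 (-45, 45) 180 None 0.46
coast 84 (-30, 60) 0 0.11 0.46
coast 264 (-30, 60) 180 None 0.46
coaster (0.439, -0.2296, 91.2, 76.3, -81.6, np.int64(1174), np.float64(0.0037))
coaster (0.0, 0.0, 0.0, 0.0, 0.0, np.int64(0), np.float64(nan))
coaster (0.0, 0.0, 0.0, 0.0, 0.0, np.int64(0), np.float64(nan))
[ 0.452 -0.343 -0.002]
[ 0.3   -0.376 -0.002]
[ 0.465 -0.626  0.001]
[ 0.325 -0.599  0.019]
  return np.nanmean(a, axis, out=out, keepdims=keepdims)
```

```bash
python3 - <<'E'
from scan import *
c=read_camera("wrist"); P=cloud(c); r=rect(P,(.442,.172),.055,.035,.05); print(r)
C=np.array([.442,.1722,.021]); az=66
for t,b in ((60,.10),(60,0)):
    R=Rt(az,t); z=R.apply([0,0,1]); pos=C+(.017-b)*z; print(pos.round(4)); delta(pos,R)
q,e,_=ik(C+[0,0,.05],Rt(az,0)); print(path(C,az,np.linspace(0,60,7),z=.021,q0=q),path((.42,.11),az,np.linspace(0,60,7),z=.07,q0=q))
E
```

```text
(0.4429, 0.1725, 75.4, 45.2, 65.8, np.int64(3519), np.float64(0.0418))
[0.4128 0.1065 0.0625]
travel [-0.1119, 0.0012, 0.1002] dr [-0.02, 40.22, -0.17]
[0.448  0.1856 0.0125]
travel [-0.0474, 0.0011, 0.1765] dr [-0.02, 40.22, -0.17]
(np.float64(0.18122533351229897), array([-0.41105225,  0.84604983,  2.33668024,  1.60235088,  1.04800769,
       -1.61827852])) (np.float64(0.31687114535170613), array([-0.60700612,  0.69952218,  2.35040995,  1.3320631 ,  1.0666317 ,
       -1.46792025]))
```

Call:
arm_command(fingers=[-0.6,-0.6,-0.6,-0.6,-0.6,-0.6,-0.6,-0.6], travel=[[-0.03,0.001,0.01],[-0.06,0.001,0.03],[-0.09,0.001,0.06],[-0.112,0.001,0.08],[-0.112,0.001,0.1],[-0.112,0.001,0.1],[-0.112,0.001,0.1],[-0.112,0.001,0.1]], dr=[[0,7,0],[0,14,0],[0,21,0],[0,28,0],[0,35,0],[0,40.2,-0.2],[0,40.2,-0.2],[0,40.2,-0.2]])

```text
time: 7.18
tool_pos: [0.4131, 0.1093, 0.0631]
tool_rot: [-3.117, -0.912, 1.157]
contact_force: [-0.1, -0.0, -1.3]
opening: 0.0738
grip_force: 0.0
```

```bash
python3 - <<'E'
from h import *
o=observe(); print(o["tool_pos"],o["qpos"].round(2))
C=np.array([.442,.1722,.021]); R=Rt(66,60); delta(C+.017*R.apply([0,0,1]),R)
E
```

```text
[0.41305339 0.10931234 0.06309821] [-0.6   0.61  2.3   1.19  0.98 -1.27]
travel [0.0114, 0.0036, 0.0973] dr [-1.62, 7.76, 0.06]
```

Call:
arm_command(fingers=[-0.6,-0.6,-0.6], travel=[[0,0,0],[0,0,0],[0,0,0]], dr=[[0,0,0],[0,0,0],[0,0,0]])

```text
time: 7.43
tool_pos: [0.4131, 0.1093, 0.0646]
tool_rot: [-3.115, -0.908, 1.153]
contact_force: [0.4, -0.5, -0.1]
opening: 0.0735
grip_force: 0.0
```

```bash
python3 - <<'E'
from h import *
o=observe(); print(o["tool_pos"],o["tool_rot"],o["qpos"].round(2))
C=np.array([.442,.1722,.021]); R=Rt(66,60); delta(C+.017*R.apply([0,0,1]),R)
E
```

```text
[0.41305507 0.10934813 0.06458108] [-3.11475739 -0.90750326  1.15312557] [-0.59  0.6   2.29  1.19  0.98 -1.26]
travel [0.0106, 0.0036, 0.0981] dr [-1.59, 8.0, -0.07]
```

Call:
arm_command(fingers=[-0.6,-0.6,-0.6,-0.6,-0.6], travel=[[0.004,0.002,0.005],[0.0106,0.0036,0.01],[0.0106,0.0036,0.02],[0.0106,0.0036,0.02],[0.0106,0.0036,0.02]], dr=[[-0.5,3,0],[-1.6,8,0],[-1.6,8,0],[-1.6,8,0],[-1.6,8,0]])

```text
time: 7.85
tool_pos: [0.4251, 0.1288, 0.0617]
tool_rot: [3.134, -1.047, 1.16]
contact_force: [-0.1, -0.5, 0.9]
opening: 0.0731
grip_force: 0.0
```

```bash
python3 - <<'E'
from h import *
o=observe(); print(o["tool_pos"],o["tool_rot"],o["qpos"].round(2))
C=np.array([.442,.1722,.021]); R=Rt(66,60); delta(C+.017*R.apply([0,0,1]),R)
E
```

```text
[0.42509155 0.12878576 0.06166776] [ 3.13406362 -1.04736025  1.15988005] [-0.6   0.72  2.32  1.33  1.07 -1.46]
travel [-0.012, -0.0023, 0.0776] dr [0.04, -0.01, 0.23]
```

Call:
arm_command(fingers=[-0.6,-0.6,-0.6,-0.6,-0.6,-0.6,-0.6,-0.6], travel=[[-0.004,-0.001,0],[-0.012,-0.0023,0.01],[-0.012,-0.0023,0.03],[-0.012,-0.0023,0.05],[-0.012,-0.0023,0.065],[-0.012,-0.0023,0.074],[-0.012,-0.0023,0.0776],[-0.012,-0.0023,0.0776]], dr=[[0,0,0.2],[0,0,0.2],[0,0,0.2],[0,0,0.2],[0,0,0.2],[0,0,0.2],[0,0,0.2],[0,0,0.2]])

```text
time: 8.52
tool_pos: [0.4482, 0.1851, 0.0119]
tool_rot: [-3.141, -1.049, 1.149]
contact_force: [-0.2, 0.3, 0.4]
opening: 0.0733
grip_force: 0.0
```

```bash
python3 - <<'E'
from h import *
import pickle
o=observe(); print(o["tool_pos"],o["tool_rot"],o["contact_force"])
C=np.array([.442,.1722,.021]); R=Rt(66,60); delta(C+.017*R.apply([0,0,1]),R)
E
```

```text
[0.44818785 0.18514794 0.01185793] [-3.14105993 -1.04898065  1.14907264] [-0.15775714  0.30110375  0.40111031]
travel [0.0007, -0.0004, 0.0] dr [0.11, -0.1, -0.08]
```

Well placed. Now to grip the joint firmly.

Call:
arm_command(fingers=[1,1,1,1,1,1,1,1], travel=[[0,0,0],[0,0,0],[0,0,0],[0,0,0],[0,0,0],[0,0,0],[0,0,0],[0,0,0]], dr=[[0,0,0],[0,0,0],[0,0,0],[0,0,0],[0,0,0],[0,0,0],[0,0,0],[0,0,0]], squeeze=40)

```text
time: 9.18
tool_pos: [0.4483, 0.1845, 0.0118]
tool_rot: [-3.14, -1.05, 1.145]
contact_force: [-2.3, -2.2, 4.0]
opening: 0.0459
grip_force: 40.0
```

```bash
python3 - <<'E'
from scan import *
o=observe(); print(o["tool_pos"],o["tool_rot"])
p=o["tool_pos"]; delta(p+[0,0,.1],Rt(66,60))
# after: rotate to -30 at stage
S=np.array([.455,-.09]); az=40
for h in (.14,.038):
    R=Rt(az,-30); pos=np.r_[S,h]+.017*R.apply([0,0,1]); q,e,m=ik(pos,R); print(pos.round(4),q.round(2),e,m)
# joint path
for k in np.linspace(0,1,9):
    azk=66-26*k; t=60-90*k; R=Rt(azk,t); C=np.array([.442,.1722,.121])*(1-k)+np.r_[S,.14]*k
    q,e,m=ik(C+.017*R.apply([0,0,1]),R); print(round(t),q.round(2),round(e,4),round(m,2))
E
```

```text
[0.44832045 0.18445035 0.01178064] [-3.13957269 -1.04975038  1.14532583]
travel [0.0867, -0.0001, -0.0498] dr [0.21, -0.15, -0.19]
[ 0.4485 -0.0955  0.1253] [-0.12  0.56  1.6  -0.38  1.37  0.9 ] 4.3184645137565095e-12 0.6173209779557891
[ 0.4485 -0.0955  0.0233] [-0.12  0.71  1.68 -0.41  1.17  0.99] 8.350960975450295e-15 0.5904859072697306
60 [-0.42  0.55  2.32  1.42  1.07 -1.26] 0.0 0.38
49 [-0.4   0.41  2.28  1.26  0.9  -0.98] 0.0 0.42
38 [-0.36  0.32  2.21  1.02  0.78 -0.64] 0.0 0.49
26 [-0.3   0.27  2.12  0.69  0.73 -0.23] 0.0 0.45
15 [-0.24  0.28  2.03  0.35  0.77  0.16] 0.0 0.49
4 [-0.19  0.31  1.92  0.07  0.87  0.46] 0.0 0.59
-8 [-0.15  0.38  1.82 -0.13  1.03  0.68] 0.0 0.75
-19 [-0.13  0.46  1.71 -0.27  1.2   0.81] 0.0 0.73
-30 [-0.12  0.56  1.6  -0.38  1.37  0.9 ] 0.0 0.62
```

Call:
arm_command(fingers=[1,1,1,1,1], travel=[[0.013,0,-0.0075],[0.035,0,-0.02],[0.06,0,-0.035],[0.087,0,-0.05],[0.087,0,-0.05]], dr=[[0,0,0],[0,0,0],[0,0,0],[0,0,0],[0,0,0]])

```text
time: 9.6
tool_pos: [0.4491, 0.1845, 0.1156]
tool_rot: [3.131, -1.05, 1.157]
contact_force: [1.3, -2.2, -5.0]
opening: 0.0457
grip_force: 40.0
```

```bash
python3 - <<'E'
from scan import *
o=observe(); print(o["tool_pos"],o["opening"])
S=np.array([.455,-.09]); R0=Ro.from_euler('xyz',o["tool_rot"]); p0=o["tool_pos"]; C0=p0-.017*R0.apply([0,0,1])
for k in (.5,1):
    R=Rt(66-26*k,60-90*k); C=C0*(1-k)+np.r_[S,.14]*k; delta(C+.017*R.apply([0,0,1]),R)
E
```

```text
[0.44914399 0.18447172 0.11558507] 0.0456810125232275
travel [-0.0634, 0.06, -0.11] dr [-7.75, -45.01, 10.56]
travel [-0.1192, 0.1144, -0.2262] dr [-7.13, -88.58, 27.68]
```

Call:
arm_command(fingers=[1,1,1,1,1,1,1,1], travel=[[-0.008,0.008,-0.014],[-0.016,0.015,-0.028],[-0.024,0.022,-0.041],[-0.032,0.03,-0.055],[-0.04,0.038,-0.069],[-0.048,0.045,-0.083],[-0.056,0.053,-0.097],[-0.063,0.06,-0.11]], dr=[[-1,-5.6,1.3],[-2,-11.2,2.6],[-3,-17,4],[-3.9,-22.5,5.3],[-4.8,-28,6.6],[-5.8,-34,8],[-6.8,-39.5,9.3],[-7.7,-45,10.6]])

```text
time: 10.27
tool_pos: [0.4502, 0.0464, 0.1112]
tool_rot: [-3.131, -0.271, 0.926]
contact_force: [-0.6, 0.8, -2.3]
opening: 0.0457
grip_force: 40.0
```

```bash
python3 - <<'E'
from scan import *
o=observe(); print(o["tool_pos"],o["opening"],o["tool_rot"])
R=Rt(40,-30); delta(np.r_[.455,-.09,.13]+.017*R.apply([0,0,1]),R)
E
```

```text
[0.45021818 0.04638424 0.11124124] 0.04569374082712298 [-3.13147418 -0.2706493   0.92588234]
travel [-0.1092, 0.0835, -0.0353] dr [1.14, -45.24, 13.52]
```

Call:
arm_command(fingers=[1,1,1,1,1,1,1,1], travel=[[-0.014,0.01,-0.01],[-0.028,0.02,-0.02],[-0.042,0.031,-0.03],[-0.056,0.042,-0.035],[-0.07,0.053,-0.035],[-0.084,0.064,-0.035],[-0.1,0.076,-0.035],[-0.109,0.0835,-0.035]], dr=[[0.1,-5.6,1.7],[0.3,-11.3,3.4],[0.4,-17,5.1],[0.6,-22.6,6.8],[0.7,-28.3,8.5],[0.9,-34,10.1],[1,-39.6,11.8],[1.1,-45.2,13.5]])

```text
time: 10.93
tool_pos: [0.4489, -0.0953, 0.1135]
tool_rot: [-3.139, 0.524, 0.701]
contact_force: [-0.2, -0.1, -1.4]
opening: 0.0462
grip_force: 40.0
```

Call:
arm_command(fingers=[1,1,1], travel=[[0,0,0],[0,0,0],[0,0,0]], dr=[[0,0,0],[0,0,0],[0,0,0]])

```text
time: 11.18
tool_pos: [0.4486, -0.0936, 0.1141]
tool_rot: [-3.137, 0.517, 0.703]
contact_force: [-0.7, -0.1, -1.9]
opening: 0.0455
grip_force: 40.0
```

```bash
python3 - <<'E'
from scan import *
o=observe(); print(o["tool_pos"],o["opening"],o["tool_rot"])
for n in ("side","scene"):
    c=read_camera(n); u,v=w2pix(c,np.r_[.455,-.09,.13]); print(n,u,v); u,v=int(u),int(v)
    cv2.imwrite(f"pics/hold_{n}.png",cv2.resize(c["color"][v-40:v+40,u-50:u+50],(600,480),interpolation=cv2.INTER_CUBIC))
    P=cloud(c); hsv=cv2.cvtColor(c["color"],cv2.COLOR_BGR2HSV); m=((hsv[...,0]<8)|(hsv[...,0]>172))&(hsv[...,1]>90); print("coaster",rect(np.where(m[...,None],P,np.nan),(.444,-.226),.06,-.02,.02))
for h in (.045,.0385): R=Rt(40,-30); delta(np.r_[.455,-.09,h]+.017*R.apply([0,0,1]),R)
a=[cv2.imread(f"pics/hold_{n}.png")[:, 100:500] for n in ("side","scene")]; cv2.imwrite("pics/hold.png",np.hstack(a))
E
```

```text
[ 0.44855692 -0.09357054  0.11405621] 0.0455460584234124 [-3.13713798  0.51678502  0.70328081]
side 286.78613328624675 177.6085193156176
coaster (0.4412, -0.2322, 92.7, 82.8, -86.9, np.int64(118), np.float64(0.0011))
scene 285.16963080153164 186.79160765008132
coaster (0.0, 0.0, 0.0, 0.0, 0.0, np.int64(0), np.float64(nan))
travel [0.0409, 0.0012, 0.0744] dr [-0.02, -0.42, 0.16]
travel [0.0441, 0.0012, 0.0801] dr [-0.02, -0.42, 0.16]
  return np.nanmean(a, axis, out=out, keepdims=keepdims)
```

View pics/hold.png

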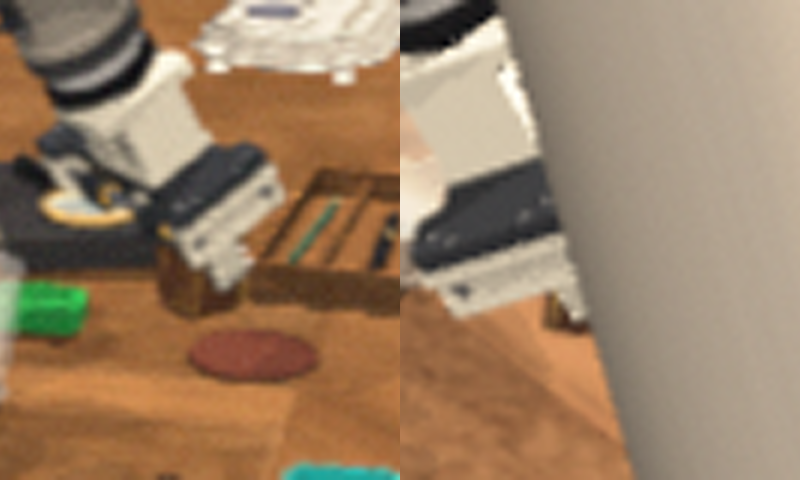

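The case is held upright with its end down, at (200,265) in the left crop. The coaster is clear at (253,355). Lowering the case to stand on its end.

Call:
arm_command(fingers=[1,1,1,1,1,1,1,1], travel=[[0.01,0.001,0.02],[0.021,0.001,0.038],[0.03,0.001,0.055],[0.037,0.001,0.067],[0.04,0.001,0.073],[0.042,0.001,0.0765],[0.043,0.001,0.0785],[0.0435,0.001,0.079]], dr=[[0,-0.4,0.2],[0,-0.4,0.2],[0,-0.4,0.2],[0,-0.4,0.2],[0,-0.4,0.2],[0,-0.4,0.2],[0,-0.4,0.2],[0,-0.4,0.2]])

```text
time: 11.95
tool_pos: [0.4489, -0.0959, 0.0252]
tool_rot: [3.14, 0.524, 0.696]
contact_force: [-0.1, 0.1, -1.6]
opening: 0.0455
grip_force: 40.0
```

Call:
arm_command(fingers=[1,1,1,1], travel=[[0.0004,0,0.0007],[0.0006,0,0.001],[0.0006,0,0.001],[0.0006,0,0.001]], dr=[[0,0,0],[0,0,0],[0,0,0],[0,0,0]])

```text
time: 12.28
tool_pos: [0.4491, -0.0959, 0.0248]
tool_rot: [3.14, 0.525, 0.696]
contact_force: [-0.1, 1.0, 7.2]
opening: 0.046
grip_force: 40.0
```

Call:
arm_command(fingers=[0,-0.3,-0.5,-0.5,-0.5,-0.5,-0.5,-0.5], travel=[[0,0,0],[0,0,0],[0,0,0],[0,0,0],[0,0,-0.02],[0,0,-0.05],[0,0,-0.085],[0,0,-0.11]], dr=[[0,0,0],[0,0,0],[0,0,0],[0,0,0],[0,0,0],[0,0,0],[0,0,0],[0,0,0]])

```text
time: 12.95
tool_pos: [0.4921, -0.0597, 0.1207]
tool_rot: [3.14, 0.524, 0.696]
contact_force: [1.0, 0.5, 0.1]
opening: 0.0689
grip_force: 0.0
```

```bash
python3 - <<'E'
from scan import *
import pickle
o=observe(); print(o["tool_pos"],o["opening"],o["tool_rot"])
c=read_camera("wrist"); P=cloud(c); pickle.dump(c,open("w4.pkl","wb"))
print("top",rect(P,(.455,-.09),.05,.068,.09)); print("all",rect(P,(.455,-.09),.05,.01,.09))
hsv=cv2.cvtColor(c["color"],cv2.COLOR_BGR2HSV); m=((hsv[...,0]<8)|(hsv[...,0]>172))&(hsv[...,1]>80); print("coaster",rect(np.where(m[...,None],P,np.nan),(.444,-.226),.06,-.02,.02))
cv2.imwrite("pics/w4.png",cv2.resize(c["color"],(640,480)))
# next: pregrasp at +60
q=None
for az,t,b in ((40,-30,.11),(40,0,.13),(40,30,.12),(40,60,.10),(40,60,0)):
    R=Rt(az,t); pos=np.r_[.455,-.09,.038]+(.015-b)*R.apply([0,0,1]); q,e,mm=ik(pos,R,q0=q if q is not None else (0,.2,1.7,0,1.2,0)); print(t,pos.round(3),q.round(2),round(e,4)); delta(pos,R)
E
```

```text
[ 0.49210966 -0.0597417   0.12069991] 0.068945301742548 [3.13977641 0.52376061 0.69623678]
top (0.4583, -0.09, 45.8, 42.9, -49.0, np.int64(2540), np.float64(0.0751))
all (0.4585, -0.0901, 46.4, 43.4, -49.5, np.int64(5985), np.float64(0.0625))
coaster (0.4433, -0.2256, 91.5, 79.3, -35.4, np.int64(2249), np.float64(0.0035))
-30 [ 0.491 -0.059  0.12 ] [-0.06  0.64  1.46 -0.35  1.45  0.93] 0.0
travel [-0.0011, -0.0021, 0.005] dr [0.35, -0.32, -0.18]
0 [ 0.455 -0.09   0.153] [-0.36  0.31  1.8   0.    1.03  0.51] 0.0
travel [-0.0586, -0.0019, 0.0] dr [0.39, 29.68, -0.09]
30 [ 0.415 -0.124  0.129] [-0.86  0.25  2.13  0.7   0.89 -0.48] 0.0
travel [-0.0923, -0.0021, 0.047] dr [0.41, 59.68, 0.02]
60 [ 0.399 -0.137  0.081] [-1.24  0.65  2.27  1.1   1.14 -1.34] 0.0
travel [-0.0866, -0.0024, 0.0995] dr [0.42, 89.68, 0.13]
60 [ 0.465 -0.082  0.03 ] [-1.    0.79  2.29  1.4   1.06 -1.49] 0.0
travel [0.0134, -0.0027, 0.1] dr [0.42, 89.68, 0.13]
```

View pics/w4.png

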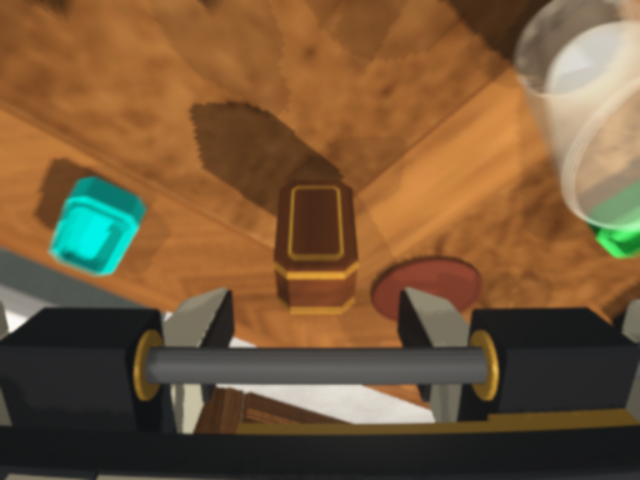

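The wrist view shows the closed case standing on its end at (316,245), the coaster at (428,285), and the turquoise and tumbler clear. I'll take a clear look at the empty coaster before the second turn.

```bash
python3 - <<'E'
from h import *
delta((.443,-.226,.22),Rt(40))
E
```

```text
travel [-0.1754, 0.095, -0.0097] dr [0.39, 29.68, -0.09]
```

Call:
arm_command(fingers=[-0.5,-0.5,-0.5,-0.5,-0.5,-0.5,-0.5,-0.5], travel=[[-0.015,0,-0.035],[-0.03,0,-0.07],[-0.06,0.03,-0.07],[-0.09,0.05,-0.06],[-0.12,0.07,-0.04],[-0.15,0.09,-0.02],[-0.175,0.095,-0.01],[-0.175,0.095,-0.01]], dr=[[0,3,0],[0,7,0],[0,13,0],[0,19,0],[0,25,0],[0.2,29.7,0],[0.4,29.7,-0.1],[0.4,29.7,-0.1]])

```text
time: 13.67
tool_pos: [0.4362, -0.232, 0.2156]
tool_rot: [-3.136, 0.008, 0.69]
contact_force: [1.0, 0.7, 0.2]
opening: 0.0685
grip_force: 0.0
```

Call:
arm_command(fingers=[-0.5,-0.5,-0.5], travel=[[0,0,0],[0,0,0],[0,0,0]], dr=[[0,0,0],[0,0,0],[0,0,0]])

```text
time: 13.92
tool_pos: [0.4401, -0.2261, 0.2147]
tool_rot: [-3.134, 0.007, 0.699]
contact_force: [-0.1, 0.5, -0.4]
opening: 0.0687
grip_force: 0.0
```

```bash
python3 - <<'E'
from scan import *
import pickle
o=observe(); print(o["tool_pos"],o["tool_rot"])
c=read_camera("wrist"); P=cloud(c); pickle.dump(c,open("w5.pkl","wb"))
hsv=cv2.cvtColor(c["color"],cv2.COLOR_BGR2HSV); m=((hsv[...,0]<8)|(hsv[...,0]>172))&(hsv[...,1]>80)
m&=(np.hypot(P[...,0]-.443,P[...,1]+.226)<.065)&(P[...,2]<.012)
m=cv2.morphologyEx(m.astype(np.uint8),cv2.MORPH_OPEN,np.ones((3,3)))
n,l,st,ce=cv2.connectedComponentsWithStats(m); k=1+np.argmax(st[1:,4]); print(st[k],ce[k])
cn=max(cv2.findContours((l==k).astype(np.uint8),0,1)[0],key=len)[:,0]
W=np.array([pix2w(c,u,v,zw=.004)[:2] for u,v in cn])
x=least_squares(lambda x:np.hypot(*(W-x[:2]).T)-x[2],[.443,-.226,.047],loss='soft_l1',f_scale=.001).x; print("circle",x)
print(rect(np.where((l==k)[...,None],P,np.nan),(.443,-.226),.07,-.02,.02))
print("case top",rect(P,(.456,-.09),.05,.065,.09))
C=np.r_[.457,-.0902,.038]
for b in (.1,0): R=Rt(40.5,60); delta(C+(.015-b)*R.apply([0,0,1]),R)
E
```

```text
[ 0.44012719 -0.22608994  0.21473032] [-3.13428119  0.00701147  0.69853912]
[ 216  124   81   80 5031] [255.49155238 163.56748161]
circle [ 0.43976256 -0.23061464  0.04501502]
(0.4399, -0.2309, 91.1, 90.4, 41.7, np.int64(5031), np.float64(0.0035))
case top (0.4574, -0.0908, 47.4, 42.4, -50.7, np.int64(2735), np.float64(0.0753))
travel [0.0275, -0.0916, 0.1347] dr [-0.15, 60.4, -0.62]
travel [0.1144, -0.0919, 0.1841] dr [-0.15, 60.4, -0.62]
```

Call:
arm_command(fingers=[-0.5,-0.5,-0.5,-0.5,-0.5,-0.5,-0.5,-0.5], travel=[[-0.01,-0.012,0],[-0.02,-0.024,0.01],[-0.03,-0.036,0.025],[-0.03,-0.048,0.045],[-0.02,-0.06,0.065],[-0.01,-0.07,0.085],[0,-0.08,0.105],[0.01,-0.09,0.12]], dr=[[0,6,0],[0,12,0],[0,18,0],[0,24,0],[0,30,0],[0,36,0],[0,42,0],[0,48,0]])

```text
time: 14.63
tool_pos: [0.389, -0.1509, 0.0952]
tool_rot: [-3.136, -0.834, 0.693]
contact_force: [0.6, 0.4, -1.3]
opening: 0.0689
grip_force: 0.0
```

```bash
python3 - <<'E'
from scan import *
o=observe(); print(o["tool_pos"],o["tool_rot"],o["qpos"].round(2))
C=np.r_[.457,-.0902,.038]
for b in (.1,0): R=Rt(40.5,60); delta(C+(.015-b)*R.apply([0,0,1]),R)
E
```

```text
[ 0.38898091 -0.15086804  0.09516412] [-3.1360811  -0.8337646   0.69330955] [-1.18  0.48  2.2   0.96  1.04 -1.06]
travel [0.0009, -0.0021, 0.0228] dr [0.31, 12.23, -0.49]
travel [0.0221, -0.0027, 0.1205] dr [0.31, 12.23, -0.49]
```

Call:
arm_command(fingers=[-0.5,-0.5,-0.5,-0.5,-0.5,-0.5], travel=[[0,-0.002,0.01],[0.001,-0.002,0.02],[0.001,-0.002,0.023],[0.001,-0.002,0.023],[0.001,-0.002,0.023],[0.001,-0.002,0.023]], dr=[[0.3,4,-0.5],[0.3,8,-0.5],[0.3,12.2,-0.5],[0.3,12.2,-0.5],[0.3,12.2,-0.5],[0.3,12.2,-0.5]])

```text
time: 15.13
tool_pos: [0.4008, -0.1383, 0.0809]
tool_rot: [-3.136, -1.042, 0.703]
contact_force: [-0.1, -0.2, 0.8]
opening: 0.0687
grip_force: 0.0
```

```bash
python3 - <<'E'
from scan import *
o=observe(); print(o["tool_pos"],o["tool_rot"],o["qpos"].round(2))
C=np.r_[.457,-.0902,.038]
for b in (0,): R=Rt(40.5,60); delta(C+(.015-b)*R.apply([0,0,1]),R)
E
```

```text
[ 0.40077854 -0.13830729  0.08086832] [-3.13630781 -1.04170847  0.70329578] [-1.23  0.67  2.22  1.08  1.15 -1.31]
travel [0.0004, 0.0002, 0.1005] dr [-0.13, 0.31, -0.1]
```

Call:
arm_command(fingers=[-0.5,-0.5,-0.5,-0.5,-0.5,-0.5,-0.5,-0.5], travel=[[0,0,0.015],[0,0,0.035],[0,0,0.055],[0,0,0.075],[0,0,0.09],[0,0,0.097],[0,0,0.1],[0,0,0.1]], dr=[[0,0.3,0],[0,0.3,0],[0,0.3,0],[0,0.3,0],[0,0.3,0],[0,0.3,0],[0,0.3,0],[0,0.3,0]])

```text
time: 15.8
tool_pos: [0.4665, -0.0821, 0.031]
tool_rot: [-3.139, -1.048, 0.706]
contact_force: [-0.7, 0.3, 0.1]
opening: 0.0687
grip_force: 0.0
```

Call:
arm_command(fingers=[0.05,0.1,0.3,1,1,1,1,1], travel=[[0,0,0],[0,0,0],[0,0,0],[0,0,0],[0,0,0],[0,0,0],[0,0,0],[0,0,0]], dr=[[0,0,0],[0,0,0],[0,0,0],[0,0,0],[0,0,0],[0,0,0],[0,0,0],[0,0,0]], squeeze=40)

```text
time: 16.47
tool_pos: [0.4663, -0.0828, 0.0307]
tool_rot: [-3.137, -1.049, 0.701]
contact_force: [-2.2, -0.9, 4.4]
opening: 0.0458
grip_force: 40.0
```

```bash
python3 - <<'E'
from scan import *
o=observe(); print(o["tool_pos"],o["tool_rot"],o["opening"])
R0=Ro.from_euler('xyz',o["tool_rot"]); g=o["tool_pos"]-.015*R0.apply([0,0,1]); print("grasp centre",g.round(4),"lag of C",R0.inv().apply(np.r_[.457,-.0902,.038]-g).round(4))
p=o["tool_pos"]+[0,0,.09]; delta(p,R0)
S=np.r_[.4398,-.2307,.12]; q=None
for k in np.linspace(0,1,7):
    R=Rt(40.5-16.5*k,60-90*k); C=(g+[0,0,.09])*(1-k)+S*k; q,e,m=ik(C+.015*R.apply([0,0,1]),R,q0=q if q is not None else (-1,.7,2.2,1.2,1.1,-1.4)); print(q.round(2),round(e,4),round(m,2))
E
```

```text
[ 0.46632239 -0.08278137  0.03071252] [-3.13679187 -1.04935743  0.70148614] 0.04580804649789269
grasp centre [ 0.4564 -0.0912  0.0382] lag of C [ 0.0004 -0.0004  0.001 ]
travel [0.078, -0.0002, -0.0448] dr [0.0, 0.0, 0.0]
[-1.    0.54  2.25  1.25  1.13 -1.19] 0.0 0.45
[-0.92  0.4   2.18  1.08  0.93 -0.85] 0.0 0.52
[-0.79  0.33  2.08  0.76  0.8  -0.4 ] 0.0 0.52
[-0.67  0.33  1.96  0.35  0.8   0.1 ] 0.0 0.52
[-0.55  0.39  1.82 -0.    0.93  0.5 ] 0.0 0.65
[-0.47  0.5   1.67 -0.23  1.14  0.75] 0.0 0.77
[-0.41  0.64  1.52 -0.39  1.38  0.89] 0.0 0.61
```

Call:
arm_command(fingers=[1,1,1,1,1], travel=[[0.013,0,-0.0075],[0.035,0,-0.02],[0.06,0,-0.0345],[0.078,0,-0.045],[0.078,0,-0.045]], dr=[[0,0,0],[0,0,0],[0,0,0],[0,0,0],[0,0,0]])

```text
time: 16.88
tool_pos: [0.4667, -0.0831, 0.1229]
tool_rot: [3.138, -1.049, 0.71]
contact_force: [0.4, -0.7, -2.4]
opening: 0.0456
grip_force: 40.0
```

```bash
python3 - <<'E'
from scan import *
o=observe(); print(o["tool_pos"],o["opening"])
S=np.r_[.4398,-.2307,.11]; R0=Ro.from_euler('xyz',o["tool_rot"]); p0=o["tool_pos"]; C0=p0-.015*R0.apply([0,0,1])
for k in (.5,):
    R=Rt(40.2-16.2*k,60-90*k); C=C0*(1-k)+S*k; delta(C+.015*R.apply([0,0,1]),R)
E
```

```text
[ 0.46667777 -0.08308542  0.12287861] 0.04560706020710878
travel [-0.0453, 0.0479, -0.0441] dr [-5.16, -45.0, 6.89]
```

Call:
arm_command(fingers=[1,1,1,1,1,1,1,1], travel=[[-0.006,0.006,-0.0055],[-0.011,0.012,-0.011],[-0.017,0.018,-0.0165],[-0.0225,0.024,-0.022],[-0.028,0.03,-0.0275],[-0.034,0.036,-0.033],[-0.04,0.042,-0.0385],[-0.0453,0.048,-0.044]], dr=[[-0.65,-5.6,0.9],[-1.3,-11.2,1.7],[-1.9,-16.9,2.6],[-2.6,-22.5,3.4],[-3.2,-28.1,4.3],[-3.9,-33.7,5.2],[-4.5,-39.4,6],[-5.2,-45,6.9]])

```text
time: 17.55
tool_pos: [0.4508, -0.1589, 0.1022]
tool_rot: [-3.138, -0.258, 0.558]
contact_force: [0.0, 0.6, -2.4]
opening: 0.0457
grip_force: 40.0
```

```bash
python3 - <<'E'
from scan import *
o=observe(); print(o["tool_pos"],o["tool_rot"])
R=Rt(24,-30); delta(np.r_[.4398,-.2307,.10]+.015*R.apply([0,0,1]),R)
E
```

```text
[ 0.45082504 -0.15888405  0.10224233] [-3.13766609 -0.25781033  0.55819504]
travel [-0.0569, 0.054, 0.0005] dr [0.87, -44.68, 8.2]
```

Call:
arm_command(fingers=[1,1,1,1,1,1,1,1], travel=[[-0.007,0.007,-0.005],[-0.014,0.0135,-0.008],[-0.021,0.02,-0.01],[-0.028,0.027,-0.01],[-0.036,0.034,-0.008],[-0.043,0.041,-0.005],[-0.05,0.047,-0.002],[-0.057,0.054,0.0005]], dr=[[0.1,-5.6,1],[0.2,-11.2,2],[0.3,-16.8,3.1],[0.4,-22.3,4.1],[0.5,-27.9,5.1],[0.6,-33.5,6.1],[0.8,-39.1,7.2],[0.9,-44.7,8.2]])

```text
time: 18.22
tool_pos: [0.4331, -0.233, 0.0859]
tool_rot: [-3.137, 0.524, 0.422]
contact_force: [0.8, 0.1, -2.0]
opening: 0.0459
grip_force: 40.0
```

Call:
arm_command(fingers=[1,1,1,1], travel=[[0,0,0],[0,0,0],[0,0,0],[0,0,0]], dr=[[0,0,0],[0,0,0],[0,0,0],[0,0,0]])

```text
time: 18.55
tool_pos: [0.4329, -0.2332, 0.0878]
tool_rot: [-3.139, 0.517, 0.421]
contact_force: [0.4, 0.1, -1.2]
opening: 0.0457
grip_force: 40.0
```

```bash
python3 - <<'E'
from scan import *
o=observe(); print(o["tool_pos"],o["tool_rot"],o["opening"])
c=read_camera("wrist"); P=cloud(c); print("case",rect(P,(.44,-.23),.055,.105,.14))
d=read_camera("side"); u,v=map(int,w2pix(d,np.r_[.44,-.23,.08]))
cv2.imwrite("pics/flip.png",np.hstack([cv2.resize(c["color"],(480,360)),cv2.resize(d["color"][v-45:v+45,u-40:u+40],(320,360),interpolation=cv2.INTER_CUBIC)]))
for h in (.035,.0255): R=Rt(24,-30); delta(np.r_[.4398,-.2307,h]+.015*R.apply([0,0,1]),R)
E
```

```text
[ 0.43291435 -0.23318524  0.0878417 ] [-3.13886594  0.51700121  0.42067078] 0.04569234090468083
case (0.4419, -0.2306, 76.7, 73.7, 24.8, np.int64(10518), np.float64(0.12))
travel [0.0326, 0.0003, 0.0578] dr [-0.06, -0.38, 0.03]
travel [0.0373, 0.0003, 0.0661] dr [-0.06, -0.38, 0.03]
```

View pics/flip.png

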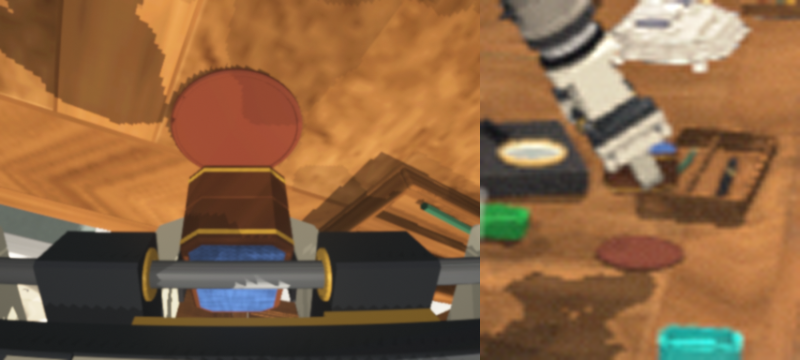

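Wrist view: the case is held upside down at (240,250), with the base's blue felt underside uppermost and the joint closed. The coaster is unobstructed at (237,120). Lowering onto the coaster.

Call:
arm_command(fingers=[1,1,1,1,1,1,1,1], travel=[[0.01,0,0.0175],[0.018,0,0.032],[0.026,0,0.046],[0.031,0,0.055],[0.034,0,0.06],[0.036,0,0.0635],[0.0363,0,0.0645],[0.0363,0,0.0645]], dr=[[0,-0.4,0],[0,-0.4,0],[0,-0.4,0],[0,-0.4,0],[0,-0.4,0],[0,-0.4,0],[0,-0.4,0],[0,-0.4,0]])

```text
time: 19.32
tool_pos: [0.4331, -0.2336, 0.0141]
tool_rot: [-3.14, 0.525, 0.42]
contact_force: [-0.1, -0.0, -1.8]
opening: 0.0458
grip_force: 40.0
```

Call:
arm_command(fingers=[1,1,1], travel=[[0,0,0],[0,0,0],[0,0,0]], dr=[[0,0,0],[0,0,0],[0,0,0]])

```text
time: 19.57
tool_pos: [0.4331, -0.2336, 0.0139]
tool_rot: [-3.14, 0.525, 0.42]
contact_force: [0.3, 0.5, 0.3]
opening: 0.0458
grip_force: 40.0
```

```bash
python3 - <<'E'
from scan import *
o=observe(); print(o["tool_pos"],o["tool_rot"],o["contact_force"])
R=Rt(24,-30); delta(np.r_[.4398,-.2307,.025]+.015*R.apply([0,0,1]),R)
E
```

```text
[ 0.43311237 -0.23358813  0.01394094] [-3.14041778  0.52537892  0.4199152 ] [0.25310459 0.4992345  0.3407208 ]
travel [0.0008, 0.0001, 0.0018] dr [-0.04, 0.1, 0.05]
```

Call:
arm_command(fingers=[1,1,1,1], travel=[[0.0003,0,0.0004],[0.0005,0,0.0009],[0.0006,0,0.0011],[0.0006,0,0.0011]], dr=[[0,0,0],[0,0,0],[0,0,0],[0,0,0]])

```text
time: 19.9
tool_pos: [0.4331, -0.2336, 0.0138]
tool_rot: [-3.141, 0.526, 0.42]
contact_force: [-0.4, 1.9, 9.0]
opening: 0.0461
grip_force: 40.0
```

Call:
arm_command(fingers=[0,-0.3,-0.5,-0.5,-0.5,-0.5,-0.5,-0.5], travel=[[0,0,0],[0,0,0],[0,0,0],[0,0,0],[0,0,-0.02],[0,0,-0.05],[0,0,-0.085],[0,0,-0.11]], dr=[[0,0,0],[0,0,0],[0,0,0],[0,0,0],[0,0,0],[0,0,0],[0,0,0],[0,0,0]])

```text
time: 20.57
tool_pos: [0.4846, -0.2108, 0.1094]
tool_rot: [-3.141, 0.525, 0.42]
contact_force: [0.7, 0.2, -0.4]
opening: 0.0689
grip_force: 0.0
```

```bash
python3 - <<'E'
from h import *
delta((.435,-.228,.20),Rt(24))
E
```

```text
travel [-0.0906, -0.0046, -0.0523] dr [-0.04, 30.07, 0.04]
```

Call:
arm_command(fingers=[-0.5,-0.5,-0.5,-0.5,-0.5,-0.5,-0.5,-0.5], travel=[[-0.015,0,-0.03],[-0.03,0,-0.05],[-0.05,0,-0.055],[-0.07,0,-0.055],[-0.09,-0.0045,-0.052],[-0.09,-0.0045,-0.052],[-0.09,-0.0045,-0.052],[-0.09,-0.0045,-0.052]], dr=[[0,5,0],[0,11,0],[0,18,0],[0,25,0],[0,30,0],[0,30,0],[0,30,0],[0,30,0]])

```text
time: 21.23
tool_pos: [0.4345, -0.2285, 0.1976]
tool_rot: [-3.14, 0.003, 0.419]
contact_force: [-0.2, -0.1, 0.2]
opening: 0.0688
grip_force: 0.0
```

```bash
cat > chk.py <<'E'
from scan import *
def coaster(c,P,ex):
    hsv=cv2.cvtColor(c["color"],cv2.COLOR_BGR2HSV); m=((hsv[...,0]<8)|(hsv[...,0]>172))&(hsv[...,1]>80)
    m&=(np.hypot(P[...,0]-.44,P[...,1]+.231)<.06)&(P[...,2]<.010)&(P[...,2]>-.01)
    m=cv2.morphologyEx(m.astype(np.uint8),cv2.MORPH_OPEN,np.ones((3,3)))
    W=P[m>0]; h=cv2.convexHull((W[:,:2]*1000).astype(np.float32))[:,0]/1000
    x=least_squares(lambda x:np.hypot(*(h-x[:2]).T)-x[2],[.44,-.231,.047],loss='soft_l1',f_scale=.001).x; return x.round(4)
E
python3 - <<'E'
from chk import *
o=observe(); print(o["tool_pos"],o["tool_rot"])
c=read_camera("wrist"); P=cloud(c)
print("top",rect(P,(.44,-.231),.055,.038,.056)); print("all",rect(P,(.44,-.231),.055,.012,.056)); print("coaster",coaster(c,P,0))
cv2.imwrite("pics/w6.png",cv2.resize(c["color"],(640,480)))
E
```

```text
[ 0.4344854  -0.22845737  0.19760798] [-3.14000915e+00  3.06582535e-03  4.18535189e-01]
top (0.4417, -0.2312, 75.8, 46.4, 23.8, np.int64(3691), np.float64(0.0462))
all (0.4417, -0.2312, 75.9, 46.4, 23.9, np.int64(3810), np.float64(0.0462))
coaster [ 0.4399 -0.2304  0.046 ]
```

View pics/w6.png

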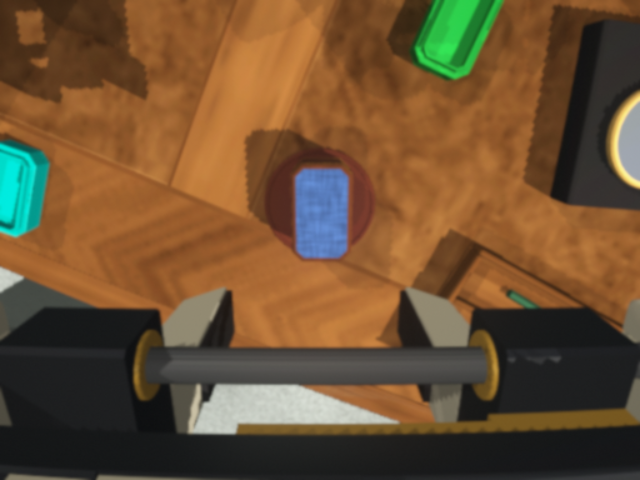

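The view shows the case inverted and central on the coaster at (322,212), with no overhang and an offset of about 2 mm. Next I grip only the base (the upper half) and lift it straight up.

```bash
python3 - <<'E'
from h import *
delta((.441,-.2311,.0295),Rt(23.9))
E
```

```text
travel [0.0049, 0.0056, 0.1677] dr [-0.13, 0.19, 0.15]
```

Call:
arm_command(fingers=[-0.5,-0.5,-0.5,-0.5,-0.5,-0.5,-0.5,-0.5], travel=[[0.005,0.0055,0.03],[0.005,0.0055,0.07],[0.005,0.0055,0.1],[0.005,0.0055,0.13],[0.005,0.0055,0.15],[0.005,0.0055,0.162],[0.005,0.0055,0.1675],[0.005,0.0055,0.1675]], dr=[[-0.1,0.2,0.1],[-0.1,0.2,0.1],[-0.1,0.2,0.1],[-0.1,0.2,0.1],[-0.1,0.2,0.1],[-0.1,0.2,0.1],[-0.1,0.2,0.1],[-0.1,0.2,0.1]])

```text
time: 21.95
tool_pos: [0.4407, -0.2299, 0.028]
tool_rot: [-3.138, 0.001, 0.42]
contact_force: [-0.8, -0.7, 0.1]
opening: 0.069
grip_force: 0.0
```

Call:
arm_command(fingers=[-0.5,-0.5,-0.5], travel=[[0,0,0],[0,0,0],[0,0,0]], dr=[[0,0,0],[0,0,0],[0,0,0]])

```text
time: 22.2
tool_pos: [0.4414, -0.2314, 0.0309]
tool_rot: [3.14, -0.002, 0.418]
contact_force: [0.7, 0.1, -0.2]
opening: 0.0685
grip_force: 0.0
```

Call:
arm_command(fingers=[0.02,0.05,0.2,1,1,1,1,1], travel=[[0,0,0],[0,0,0],[0,0,0],[0,0,0],[0,0,0],[0,0,0],[0,0,0],[0,0,0]], dr=[[0,0,0],[0,0,0],[0,0,0],[0,0,0],[0,0,0],[0,0,0],[0,0,0],[0,0,0]], squeeze=12)

```text
time: 22.87
tool_pos: [0.4406, -0.2312, 0.0303]
tool_rot: [3.141, -0.001, 0.417]
contact_force: [-1.0, -0.1, 4.7]
opening: 0.0457
grip_force: 12.0
```

Call:
arm_command(fingers=[1,1,1,1,1,1,1,1], travel=[[0,0,-0.002],[0,0,-0.005],[0,0,-0.009],[0,0,-0.015],[0,0,-0.03],[0,0,-0.06],[0,0,-0.1],[0,0,-0.1]], dr=[[0,0,0],[0,0,0],[0,0,0],[0,0,0],[0,0,0],[0,0,0],[0,0,0],[0,0,0]])

```text
time: 23.53
tool_pos: [0.4436, -0.2333, 0.1368]
tool_rot: [3.131, -0.007, 0.418]
contact_force: [1.9, -1.0, 0.4]
opening: 0.0459
grip_force: 12.0
```

```bash
python3 - <<'E'
from chk import *
o=observe(); print(o["tool_pos"],o["opening"])
d=read_camera("side"); P=cloud(d); print("lid",rect(P,(.441,-.231),.06,.012,.06),coaster(d,P,0))
for h in (.13,.010): delta((.455,-.085,h),Rt(24))
E
```

```text
[ 0.4436224  -0.23330475  0.13683314] 0.04593420213178707Traceback (most recent call last):
  File "<stdin>", line 3, in <module>
  File "chk.py", line 6, in coaster
    W=P[m>0]; h=cv2.convexHull((W[:,:2]*1000).astype(np.float32))[:,0]/1000
                ~~~~~~~~~~~~~~~~~~~~~~~~~~~~~~~~~~~~~~~~~~~~~~~~~^^^^^
TypeError: 'NoneType' object is not subscriptable
```

Call:
arm_command(fingers=[1,1,1,1,1,1,1], travel=[[0.015,-0.027,0],[0.03,-0.054,0],[0.045,-0.08,0],[0.06,-0.107,0.02],[0.072,-0.128,0.05],[0.072,-0.128,0.08],[0.072,-0.128,0.08]], dr=[[0,0,0],[0,0,0],[0,0,0],[0,0,0],[0,0,0],[0,0,0],[0,0,0]])

```text
time: 24.17
tool_pos: [0.4507, -0.0823, 0.0457]
tool_rot: [-3.135, 0.006, 0.42]
contact_force: [-1.3, -0.5, -1.4]
opening: 0.0461
grip_force: 12.0
```

Call:
arm_command(fingers=[1,1,1], travel=[[0,0,0.01],[0,0,0.01],[0,0,0.01]], dr=[[0,0,0],[0,0,0],[0,0,0]])

```text
time: 24.42
tool_pos: [0.4546, -0.0854, 0.0407]
tool_rot: [-3.141, -0.001, 0.417]
contact_force: [-0.7, -0.6, -0.4]
opening: 0.0458
grip_force: 12.0
```

```bash
python3 - <<'E'
from chk import *
o=observe(); print(o["tool_pos"],o["tool_rot"],o["opening"])
delta((.455,-.085,.0095),Rt(24))
d=read_camera("side"); P=cloud(d); print("lid",rect(P,(.441,-.231),.06,.012,.06))
u,v=map(int,w2pix(d,np.r_[.44,-.2,.03]))
cv2.imwrite("pics/lift.png",cv2.resize(d["color"][v-40:v+40,u-50:u+50],(700,560),interpolation=cv2.INTER_CUBIC))
E
```

```text
[ 0.45455902 -0.08544107  0.04068143] [-3.14140505e+00 -8.27288515e-04  4.16783020e-01] 0.045828026394354134
travel [0.0006, -0.0002, 0.0312] dr [-0.01, -0.05, -0.12]
lid (0.4237, -0.222, 66.9, 31.4, 47.7, np.int64(37), np.float64(0.0196))
```

View pics/lift.png

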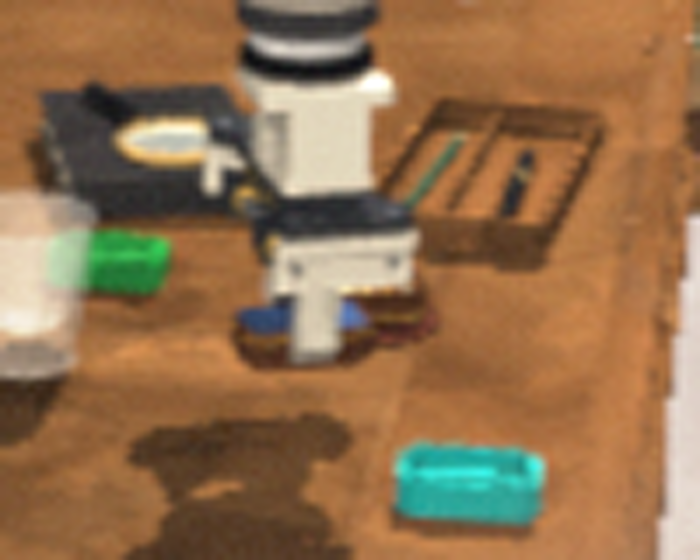

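The base is held at (300,330), and the lid with its bronze content is on the coaster behind, at (400,310). Lowering the base to the desk.

Call:
arm_command(fingers=[1,1,1,1,1,1,1,1], travel=[[0,0,0.01],[0,0,0.018],[0,0,0.024],[0,0,0.028],[0,0,0.03],[0,0,0.031],[0,0,0.032],[0,0,0.032]], dr=[[0,0,0],[0,0,0],[0,0,0],[0,0,0],[0,0,0],[0,0,0],[0,0,0],[0,0,0]])

```text
time: 25.13
tool_pos: [0.4545, -0.0849, 0.0087]
tool_rot: [3.142, -0.001, 0.418]
contact_force: [-1.7, 0.9, 4.8]
opening: 0.0457
grip_force: 12.0
```

Call:
arm_command(fingers=[1,1], travel=[[0,0,0.0005],[0,0,0.0005]], dr=[[0,0,0],[0,0,0]])

```text
time: 25.3
tool_pos: [0.4545, -0.0849, 0.0087]
tool_rot: [3.141, -0.001, 0.418]
contact_force: [-3.8, 0.7, 10.2]
opening: 0.0459
grip_force: 12.0
```

Contact made. I'll release and retreat to a viewpoint above the lid.

Call:
arm_command(fingers=[0,-0.3,-0.5,-0.5,-0.5,-0.5,-0.5,-0.5], travel=[[0,0,0],[0,0,0],[0,0,0],[0,0,0],[0,0,-0.03],[0,0,-0.07],[0,0,-0.11],[-0.02,0.03,-0.15]], dr=[[0,0,0],[0,0,0],[0,0,0],[0,0,0],[0,0,0],[0,0,0],[0,0,0],[0,0,0]])

```text
time: 25.97
tool_pos: [0.4502, -0.11, 0.1512]
tool_rot: [-3.141, -0.003, 0.421]
contact_force: [1.1, -0.2, -0.8]
opening: 0.0687
grip_force: 0.0
```

Call:
arm_command(fingers=[-0.5,-0.5,-0.5,-0.5,-0.5,-0.5,-0.5], travel=[[-0.02,0.03,-0.03],[-0.04,0.06,-0.05],[-0.05,0.09,-0.05],[-0.05,0.09,-0.05],[-0.05,0.09,-0.05],[-0.05,0.09,-0.05],[-0.05,0.09,-0.05]], dr=[[0,0,0],[0,0,0],[0,0,0],[0,0,0],[0,0,0],[0,0,0],[0,0,0]])

```text
time: 26.55
tool_pos: [0.44, -0.2137, 0.1978]
tool_rot: [-3.14, -0.0, 0.418]
contact_force: [0.3, 0.3, 0.0]
opening: 0.0687
grip_force: 0.0
```

```bash
python3 - <<'E'
from chk import *
o=observe(); print(o["tool_pos"],o["tool_rot"],o["contact_force"])
c=read_camera("wrist"); P=cloud(c)
print("lid",rect(P,(.441,-.231),.055,.012,.05),"rim",rect(P,(.441,-.231),.055,.0225,.05),"coaster",coaster(c,P,0))
print("base",rect(P,(.455,-.085),.055,.012,.05))
hsv=cv2.cvtColor(c["color"],cv2.COLOR_BGR2HSV)
print("medal",rect(np.where(((hsv[...,2]>110)&(hsv[...,0]>8))[...,None],P,np.nan),(.441,-.231),.036,.014,.0235))
cv2.imwrite("pics/end.png",cv2.resize(c["color"],(800,600)))
E
```

```text
[ 0.44004903 -0.21374351  0.19779855] [-3.13969790e+00 -2.52059379e-04  4.18433187e-01] [0.30287167 0.34420782 0.02830826]
lid (0.4418, -0.2314, 76.2, 46.0, 24.6, np.int64(3199), np.float64(0.0231)) rim (0.4417, -0.2315, 76.0, 46.0, 24.6, np.int64(1977), np.float64(0.0239)) coaster [ 0.4397 -0.2318  0.0442]
base (0.455, -0.0858, 76.7, 47.7, 24.7, np.int64(3805), np.float64(0.0247))
medal (0.4416, -0.2322, 67.5, 44.2, 23.8, np.int64(1247), np.float64(0.0227))
```

View pics/end.png

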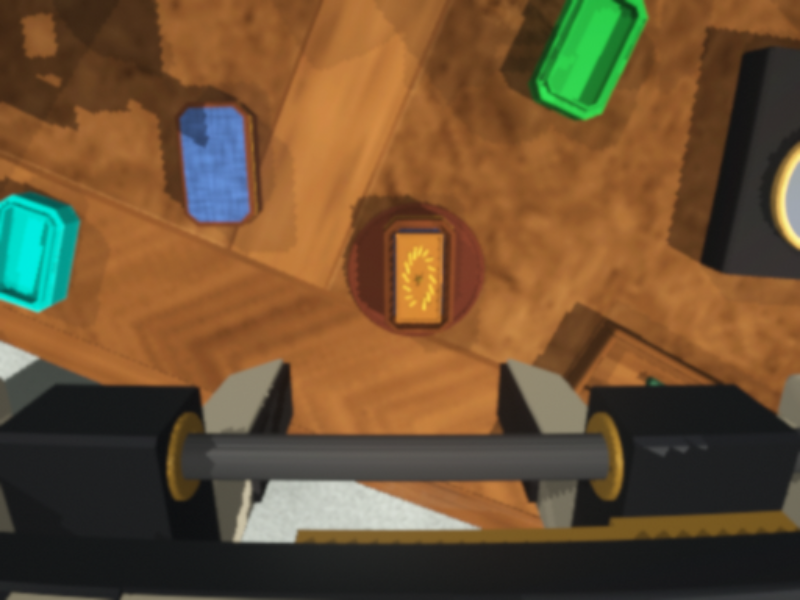

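The medal lies back up (laurel ring) in the lid at (418,278), centred on the coaster. The base lies flat at (217,163), about 145 mm away. Nothing is touching the robot, so I'm handing in.

```bash
python3 -c "
from cell import *
print(hand_in())"
```

```text
the job is handed in; nothing more can be done
None
```

I handed the job in at about 27 s of the 72 s: the medal lies back up in the lid, the lid is about 2 mm off the coaster's centre, and the base is flat on the desk about 145 mm from the coaster. The hand-in gave no verdict.

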